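# Load the drill fixture with the copper plates turned over for the second side

## Robot

A 7-joint arm with a two-finger parallel gripper is mounted at the origin on the work surface. World frame = base frame: x ahead of the robot, y to its left, z up, the work surface at z = 0. Lengths are in m, angles in rad, forces in N, time in s.
With the tool pointing down it reaches from about 0.425 to 0.8 m from the base axis. Payload 8.3 kg.
Tool frame: the origin (TCP) lies at the very end of the fingers, on their centre line; the grasp point (between the pads) lies 19 mm behind it (manip.pinch_z is the distance from the TCP to the grasp point, in m); z points along the fingers, y is the line along which they close (so a half turn about z gives the same grasp; the last joint's range is limited). The gripper opens to 85 mm and grips with 20 to 120 N. Pads are 22 mm wide; open, the fingers measure 114 mm over their backs; the gripper's body (76 mm by 85 mm) begins 54 mm behind the grasp point. The pads swing forward as they close: fully open they stand 13 mm farther back than shut.
Start: joints at [-1.224, 0.383, 0.016, 1.37, -0.006, 1.388, -0.046], TCP at [0.249, 0.573, 0.231] pointing down, gripper open.
Joint ranges: [-2.95, 2.95], [-0.25, 2.06], [-1.52, 1.56], [0.18, 2.33], [-1.44, 4.58], [0.02, 2.06], [-3.01, 3.01]. Speed limits (rad/s): [2.39, 2.39, 3.01, 3.01, 3.14, 3.14, 3.14].

## Interface

Orientations are given as a unit quaternion [x, y, z, w].
In Python, from bench import manip, get_image gives the robot as it stands.
- The arm moves only by the tool drive_tool, never from a script. Its argument "increments" is a list of rows, each a list of 2 entries, a list of its own where there are three numbers: the shift along the tool's x, y, z scaled (see below), then the turn, a rotation vector about the tool's x, y, z scaled (see below). A call has 1 to 10 rows; each row shifts and turns the commanded pose from where the row before left it, along the tool's axes as they then stand; what a row does not reach is not made up. The controller multiplies each number of a shift by 30 mm and each number of a turn by 0.15 rad. A row lasts 1/8 s, in which the tool goes at most 62.5 mm and 10.7 degrees, less where a joint would pass 70% of its speed; a pose out of reach is approached as far as the arm can. A call with a number of a shift or a turn outside -1 to 1 is refused whole. A call with a gripper value outside its range is refused whole. "hand" is the opening, from -1 (shut) to 1 (fully open), set as the call begins (left out, the last holds). The fingers move at their own pace and stop on an object; "newtons" is the grip in N (left out, the last holds). Time passes only in rows, so rows that do not move let the fingers close. It gives the time, the measured TCP pose, the force, the opening and the grip force at its end, in the units of the state.
- manip.observe(): the state, without advancing time (a new reading comes with each control period).
- get_image(name): name is "side" or "top"; returns a dict with "pixels" (384x512x3 uint8, blue, green, red), "fov_y" (degrees; the focal length in pixels is half the picture's height over the tangent of half this angle, whatever the lens; pixels are square), "cx", "cy" (the principal point, pixels), "dist" ([k1, k2, p1, p2, k3] as OpenCV has them; the pictures are not rectified), "eye" and "attitude" of the camera in the world. Camera axes: x right, y up, looking along -z (the intrinsics and any distortion apply to the point x, -y, -z); pixel columns grow to the right and rows downward; lengths in m; the calibration is good to about 2 mm. A picture is of the moment at which its call begins. There is no depth.
- manip.close_job(): hands the job in; it is judged then, once.
The state is a dict: "time": time; "qpos": joint angles; "dq": joint speeds; "joint_efforts": joint torques, N m; "ee_pos": TCP position; "orientation": TCP orientation; "contact_force": force on the tool from outside, world axes, zero at the start; "torque": the same for the moment, N m; "gripper_width": finger opening in m; "finger_force": force on a finger pad.
Only numpy, scipy, OpenCV 4.12 (cv2) and the standard library are available. Lean on these libraries where they do the work, as an engineer would, in place of code of your own. Each camera call takes 0.05 s, during which the arm holds its last target. There are 200 camera calls.

## Task

The copper plates are drilled from one side and now go into the drill fixture for the other: draw the locking pin and park it in its yellow side notch, let go of it, then swing the red strap well clear of the nests, and turn every plate over so that it lies flat in a nest with its blue face up. Then swing the strap fully back over the plates and put the pin home in its bore to lock it, all without disturbing the copper cones.

Things in the scene. Friction and masses are not known exactly. Their poses are not given: they have to be found in the camera images.
- fixture: gang drill fixture, fixed on the bench; origin on the bench top under its middle nest; y along the row of three nests, x across it, z up. Dark base plate 130 (x) x 470 (y from -245 to 225) x 12 mm. At y -173 mm the latch post (36 mm square, top at z 53), at y 198 the strap's pivot post (32 mm thick, strap's pivot bolt up to z 71), at y -218 the yellow parking bracket (z 61)
- nest1 (a point): first nest (next to the latch post), axes as the fixture. This point, 42 mm above the bench, is where the centre of a seated plate lies. Nests are 88 mm apart, parted by ribs on the rail 5 mm thick, 8 mm high. Four 8 mm dowels at x +-38, y +-30 mm, tops 44 mm above the bench, keep the plate from sliding off in x (2 mm play)
- nest2 (a point): middle nest, as nest1. Under all nests runs one rest rail 40 mm wide (x), its top 35 mm above the bench: a plate's ends overhang it by 12 mm at +x and -x, with 23 mm of free height below the plate for fingers
- nest3 (a point): third nest (next to the pivot post), as nest1
- bore (a point): centre of the bore at the latch post, at the height of the strap's top face (61 mm above the bench): the pin's origin lies here when the pin is home through the closed strap. The round bore in the post is 17 mm wide and 41 mm deep; the strap's hole is 22 (x) x 17 mm (y)
- notch (a point): closed end of the parking notch, at the top face of the yellow bracket (61 mm above the bench): the pin's origin lies here, within 4 mm, when parked. The notch is 16 mm wide, cut through an 8 mm plate, open towards the fixture's -x side, 26 mm away; the pin hangs in it by its head, slid in from the side or lowered in from above
- pin: locking pin, 0.13 kg: steel shank 12 mm thick, 44 mm long below the head, tapered tip; round ribbed brass head 28 mm thick and 36 mm high to grip; origin on the axis at the underside of the head, z up along the axis. Starts home in the bore
- strap (a joint): swing of the red strap (with three steel drill bushes) about its upright pivot (rad): 0 = closed over the plates at its stop, grows as the free end swings level to the fixture's +x, to 1.75. Stays where left (1.5 N at the knob moves it); the pin blocks it. Strap 30 mm wide, 8 thick, underside 53 mm above the bench, 4 mm above the plates, reaching 393 mm from the pivot
- strap_knob (a point): centre of the black upright knob on the strap, 22 mm thick, 34 mm high, 130 mm from the pivot; its top is 103 mm above the bench
- plate1: copper plate, a slab 64 (x) x 78 (y) x 14 mm (z), 0.4 to 0.7 kg; origin at its centre. Its +z face is bare copper with four dark holes, its -z face is marking-out blue with a white cross. Starts flat on the bench, bare face up; may be absent (None). It can stand by itself on a 64 x 14 mm edge, on the bench or on the rest rail inside a nest, if set down within 8 degrees of upright
- plate2: as plate1
- plate3: as plate1
- cone1: copper cone standing on the bench, 96 mm wide at the foot, 118 mm high; origin under its centre; leave alone
- cone2: as cone1; leave alone
Things that resemble listed ones, but are neither listed nor needed, are in the scene too. What is shaped like the plate1 but pink or turquoise is not meant.

How it is judged:
By the outcome, as a careful person would: the job done as asked, in the order asked, and still so for the second after the job is handed in, with the robot touching nothing.
Of plate1, plate2, plate3 only 2 to 3 are there at a start; the rules pass over those that are not, and their reading is None.
At some moment in a run one of plate1, plate2, plate3 may be knocked a few centimetres aside while the robot is not near it.
It also fails if it takes over 210 s, if anything falls off the work surface, if the arm or the gripper's body presses on something with over 40 N, if the wrist force passes 120 N, or if a joint passes its speed limit or range.

## Working session

There is one attempt and no reset: what is moved stays moved. The work goes in short steps, Python scripts to look and compute and a tool call to move; the robot and the scene stay as the last step left them, time stands still between calls to the robot, and variables do not carry over. Pictures are saved under pics/ and viewed, at most 14 in all, crops included, and the job is handed in when it is done.

Besides the shell and the picture viewer there is one more tool, called after ">>>" as name([rows], argument=value, ...), one row to a line, values as JSON. drive_tool: Moves the arm, as the interface text tells. Its arguments: {"type":"object","properties":{"increments":{"type":"array"},"hand":{"type":"number"},"newtons":{"type":"number"}},"required":["increments"]}

```bash
ls; mkdir -p pics; cat > h.py <<'E'
import numpy as np, cv2
from bench import manip, get_image
from scipy.spatial.transform import Rotation as R
def cam(n):
    g=get_image(n); return g
def K(g):
    h=g["pixels"].shape[0]; f=h/2/np.tan(np.radians(g["fov_y"])/2)
    return np.array([[f,0,g["cx"]],[0,f,g["cy"]],[0,0,1]])
def rot(g):
    a=np.array(g["attitude"],float)
    return a if a.shape==(3,3) else R.from_quat(a).as_matrix()
def ray(g,px):
    u=cv2.undistortPoints(np.array(px,float).reshape(-1,1,2),K(g),np.array(g["dist"],float)).reshape(-1,2)
    d=np.c_[u[:,0],-u[:,1],-np.ones(len(u))]@rot(g).T
    return np.array(g["eye"],float),d
def onz(g,px,z):
    e,d=ray(g,px); return e+d*((z-e[2])/d[:,2])[:,None]
def proj(g,P):
    P=(np.array(P,float).reshape(-1,3)-np.array(g["eye"]))@rot(g); P=P*[1,-1,-1]
    return cv2.projectPoints(P.reshape(-1,1,3),np.zeros(3),np.zeros(3),K(g),np.array(g["dist"],float))[0].reshape(-1,2)
E
python3 - <<'E'
from h import *
for n in("top","side"):
    g=cam(n); cv2.imwrite(f"pics/{n}0.png",g["pixels"]); print(n,g["fov_y"],g["cx"],g["cy"],g["dist"],g["eye"],g["attitude"])
print(manip.observe())
E
```

```text
pics
top 49.346729327503795 256.1995537523506 191.5772583544391 [0.05226185 0.         0.         0.         0.        ] [ 0.4478018  -0.00216387  1.57855659] [ 0.02471243 -0.03052031 -0.69987654  0.71318345]
side 51.23536692244446 263.35321016875736 186.53750746938766 [-0.08051511  0.          0.          0.          0.        ] [ 0.19648469 -0.8401605   0.66377675] [ 0.46088821 -0.09206463 -0.1739704   0.86535568]
{'time': 0.1, 'qpos': array([-1.22387065,  0.38417697,  0.01637041,  1.37106191, -0.00629254,
        1.38819318, -0.04646872]), 'dq': array([-0.00072554, -0.00232219,  0.00039896, -0.00371356,  0.00302978,
       -0.00164744,  0.00151348]), 'joint_efforts': array([ 3.49155402e-03, -6.29139090e+01,  8.48049112e-01, -3.72760534e+01,
        1.70336792e-02,  1.04270797e-02, -1.07406188e-05]), 'ee_pos': array([0.24881394, 0.57283896, 0.23035874]), 'orientation': array([ 2.03432659e-01,  9.79088531e-01, -8.79484617e-04, -1.66070976e-04]), 'contact_force': array([ 0.1336169 , -1.16977474,  0.56525508]), 'torque': array([-0.01090112, -0.01396254,  0.00341289]), 'finger_force': 0.0, 'gripper_width': 0.08574540080638654}
```

View pics/top0.png

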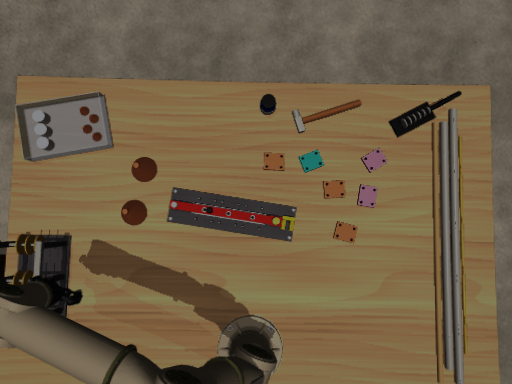

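View pics/side0.png

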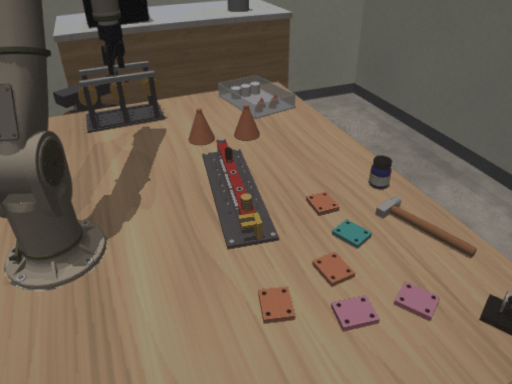

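The top view shows the fixture at about (232,213), with the pivot at (174,204), the pin and yellow bracket at (275–288,222), and cones at (144,169) and (134,212). Copper plates are at (274,161), (334,189) and (346,232). The side view shows the same three plates at (322,203), (333,268) and (276,303).

```bash
cat > meas.py <<'E'
from h import *
def masks(g):
    hsv=cv2.cvtColor(g["pixels"],cv2.COLOR_BGR2HSV); return hsv
def comps(m,amin=30):
    n,l,s,c=cv2.connectedComponentsWithStats(m.astype(np.uint8))
    return [(l==i,s[i],c[i]) for i in range(1,n) if s[i,4]>=amin]
E
python3 - <<'E'
from meas import *
for n,crop in(("top",(120,250,160,380)),("side",(130,330,190,370))):
    g=cam(n); p=g["pixels"]; a,b,c,d=crop
    s=800/(d-c); cv2.imwrite(f"pics/{n}1.png",cv2.resize(p[a:b,c:d],None,fx=min(s,600/(b-a)),fy=min(s,600/(b-a)),interpolation=cv2.INTER_CUBIC)); print(min(s,600/(b-a)))
    hsv=masks(g)
    if n=="top":
        for q in [(274,161),(334,189),(346,232),(312,161),(210,208),(290,222),(185,195),(277,221),(144,169),(240,180)]: print(q,hsv[q[1],q[0]])
E
```

```text
3.6363636363636362
(274, 161) [ 13 165 133]
(334, 189) [ 12 165 133]
(346, 232) [ 12 166 132]
(312, 161) [ 87 198 117]
(210, 208) [173  57  18]
(290, 222) [ 26 207  79]
(185, 195) [170  15  50]
(277, 221) [ 30 157 135]
(144, 169) [  8 185  66]
(240, 180) [ 19 119 133]
3.0
```

View pics/top1.png

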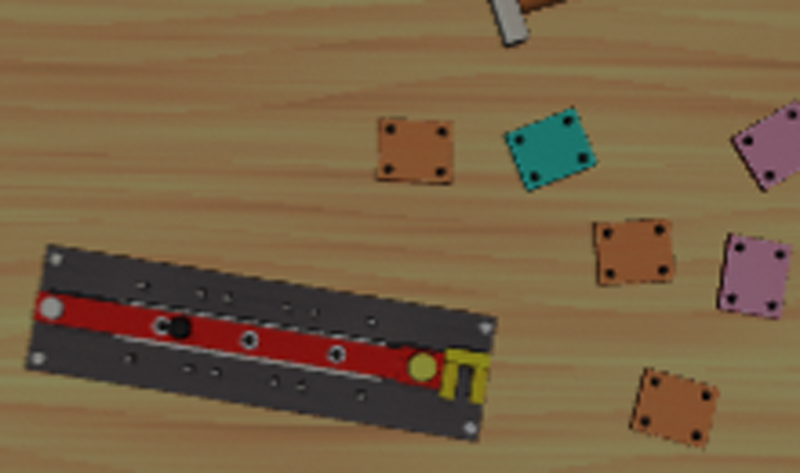

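View pics/side1.png

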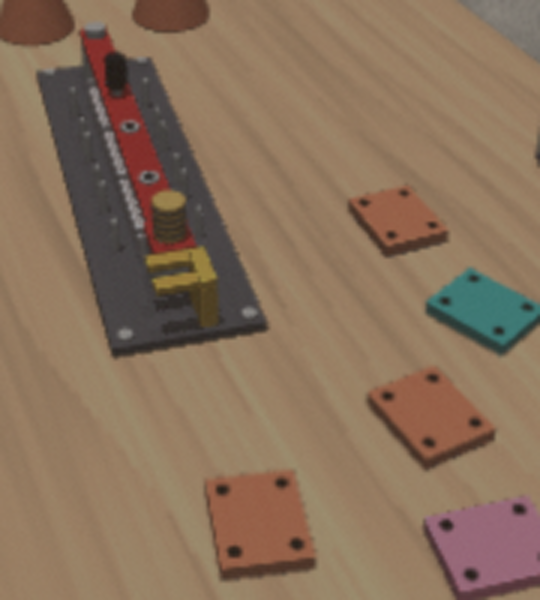

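The crops show that the notch opens towards −x. The top crop resolves all the dowel tops and the base corners at crop pixels (48,245), (497,317), (478,441) and (27,370). I'll fit the fixture from these and the plates from their contours.

```bash
cat >> meas.py <<'E'
from scipy.optimize import least_squares
def F(p,P): 
    c,s=np.cos(p[2]),np.sin(p[2]); P=np.array(P,float).reshape(-1,3)
    return np.c_[p[0]+c*P[:,0]-s*P[:,1],p[1]+s*P[:,0]+c*P[:,1],P[:,2]]
DOW=np.array([[sx*.038,n*.088+sy*.030,.044] for n in(-1,0,1) for sx in(1,-1) for sy in(1,-1)])
COR=np.array([[sx*.065,y,.012] for y in(.225,-.245) for sx in(1,-1)])
def blob(img,q,r=3):
    # bright-spot centroid near q
    x,y=np.round(q).astype(int); w=img[y-r:y+r+1,x-r:x+r+1].astype(float); w=np.clip(w-np.median(w)-6,0,None)
    iy,ix=np.unravel_index(w.argmax(),w.shape); 
    yy,xx=np.mgrid[y-r:y+r+1,x-r:x+r+1]; w=w*((abs(yy-y-iy+r)<=1)&(abs(xx-x-ix+r)<=1))
    return (np.array([(w*xx).sum(),(w*yy).sum()])/w.sum(), w.sum()) if w.sum()>15 else (None,0)
def corners(mask):
    c=max(cv2.findContours(mask.astype(np.uint8),cv2.RETR_EXTERNAL,cv2.CHAIN_APPROX_NONE)[0],key=cv2.contourArea)
    return c.reshape(-1,2).astype(float)
def plates(g,hue=(7,17)):
    hsv=masks(g); m=(hsv[...,0]>=hue[0])&(hsv[...,0]<=hue[1])&(hsv[...,1]>145)&(hsv[...,2]>105)
    return comps(cv2.morphologyEx(m.astype(np.uint8),cv2.MORPH_CLOSE,np.ones((3,3))),150)
E
python3 - <<'E'
from meas import *
gt,gs=cam("top"),cam("side")
pc=np.array([(48,245),(497,317),(478,441),(27,370)])/3.6364+[160,120]-.36
W=onz(gt,pc,.012); 
p0=np.r_[0,0,0]
src=COR[[0,2,3,1]]
f=lambda p:(F(p,src)-W)[:,:2].ravel()
s=least_squares(f,[.5,.05,-.15]); p=s.x; print("corners fit",p,np.abs(s.fun).max())
res={}
for it in range(3):
    r={}
    for n,g in(("top",gt),("side",gs)):
        gray=cv2.cvtColor(g["pixels"],cv2.COLOR_BGR2GRAY); q=proj(g,F(p,DOW)); b=[blob(gray,x,3 if it==0 else 2)[0] for x in q]
        ok=[i for i in range(12) if b[i] is not None]; w=onz(g,[b[i] for i in ok],.044)
        fit=least_squares(lambda p:(F(p,DOW[ok])-w)[:,:2].ravel(),p,loss="soft_l1",f_scale=.002)
        r[n]=fit.x; print(n,len(ok),fit.x.round(4),(F(fit.x,DOW[ok])-w)[:,:2].round(4).tolist() if it==2 else "")
    p=r["top"]
for n,g in(("top",gt),("side",gs)):
    for m,st,c in plates(g):
        pts=corners(m); 
        if n=="top": w=onz(g,pts,.014)
        else: w=onz(g,pts,.010)
        rc=cv2.minAreaRect((w[:,:2]*1000).astype(np.float32)); print(n,c.round(1),st[4],np.round(rc[0],1),np.round(rc[1],1),round(rc[2],1), onz(g,[c],.014)[0].round(4))
    hsv=masks(g); y=(hsv[...,0]>=22)&(hsv[...,0]<=34)&(hsv[...,1]>130)&(hsv[...,2]>90)
    print(n,"yel",[(c.round(1),st[:5].tolist()) for m,st,c in comps(y,12)])
E
```

```text
corners fit [ 0.48627966  0.08540243 -0.13878098] 0.0014712629120967047
top 12 [ 0.4867  0.0868 -0.1418] 
side 12 [ 0.4894  0.0858 -0.1402] 
top 12 [ 0.4867  0.0868 -0.1416] 
side 12 [ 0.4894  0.0858 -0.1402] 
top 12 [ 0.4867  0.0868 -0.1416] [[0.0001, 0.0012], [-0.0003, -0.0001], [0.0001, -0.0004], [0.0007, 0.001], [-0.0002, -0.0007], [-0.0009, 0.0002], [-0.0005, 0.0001], [0.0007, 0.0001], [0.0007, -0.0005], [-0.0006, 0.0004], [-0.0002, -0.0004], [0.0003, -0.0007]]
side 12 [ 0.4894  0.0858 -0.1402] [[-0.0005, -0.0012], [-0.0001, -0.0003], [-0.0001, -0.0006], [0.0002, -0.0001], [0.0003, -0.0005], [0.0003, 0.0001], [-0.0002, 0.001], [0.0, 0.0001], [-0.0004, -0.0], [0.0004, 0.0017], [-0.0002, -0.0005], [0.0003, 0.0008]]
top [273.9 161.1] 321 [687.6 -78.9] [60.9 75.5] 1.1 [ 0.6871 -0.0787  0.014 ]
top [334.1 188.7] 342 [ 586.5 -306.6] [63.4 75.7] 4.7 [ 0.5868 -0.3063  0.014 ]
top [345.5 231.8] 351 [ 426.6 -349.2] [75.3 63.1] 75.9 [ 0.4265 -0.3492  0.014 ]
top yel [(array([461.6, 207.3]), [460, 136, 4, 130, 194]), (array([275.8, 220.6]), [273, 217, 7, 8, 42]), (array([287.8, 222.3]), [281, 216, 14, 15, 120]), (array([464.8, 316.8]), [464, 272, 3, 83, 106])]
side yel [(array([256.8, 218.2]), [253, 213, 9, 12, 61])]
```

>>> drive_tool([
  [[0,0,0],[0,0,0.96]],
  [[0,0,0],[0,0,0.96]],
  [[0,0,0],[0,0,0.96]],
  [[0,0,0],[0,0,0.96]],
  [[0,0,0],[0,0,0.96]],
  [[0,0,0],[0,0,0.96]],
  [[0,0,0],[0,0,0.96]],
  [[0,0,0],[0,0,0.96]],
  [[0,0,0],[0,0,1.0]],
], hand=1)

```text
time: 1.42
ee_pos: [0.2489, 0.5732, 0.2312]
orientation: [0.757, 0.654, -0.0, 0.0]
contact_force: [0.1, 0.4, 0.8]
gripper_width: 0.0853
finger_force: 0.0
```

>>> drive_tool([
  [[-1,0.8,0],[0,0,0]],
  [[-1,0.8,0],[0,0,0]],
  [[-1,0.8,0],[0,0,0]],
  [[-1,0.8,0],[0,0,0]],
  [[-1,0.8,0],[0,0,0]],
  [[-1,0.8,0],[0,0,0]],
  [[-1,0.8,0],[0,0,0]],
  [[-1,0.8,0],[0,0,0]],
  [[-1,0.8,0],[0,0,0]],
  [[-1,0.8,0],[0,0,0]],
])

```text
time: 2.68
ee_pos: [0.4449, 0.2414, 0.2314]
orientation: [0.755, 0.656, 0.0, -0.0]
contact_force: [-0.5, 0.3, -0.8]
gripper_width: 0.0852
finger_force: 0.0
```

>>> drive_tool([
  [[-1,0.2,0],[0,0,0]],
  [[-1,0.2,0],[0,0,0]],
  [[-1,0.2,0],[0,0,0]],
  [[-1,0.2,0],[0,0,0]],
  [[-1,0.2,0],[0,0,0]],
  [[-1,0.2,0],[0,0,0]],
  [[-1,0.2,0],[0,0,0]],
  [[-1,0.2,0],[0,0,0]],
  [[-1,0.2,0],[0,0,0]],
  [[-1,0.2,0],[0,0,0]],
])

```text
time: 3.92
ee_pos: [0.4616, -0.0639, 0.2315]
orientation: [0.755, 0.656, 0.0, -0.0]
contact_force: [0.2, 0.9, 0.2]
gripper_width: 0.0859
finger_force: 0.0
```

```bash
cat >> meas.py <<'E'
FX=np.array([.488,.0863,-.141])
def fixinv(P,p=FX):
    c,s=np.cos(p[2]),np.sin(p[2]); d=np.array(P)[...,:2]-p[:2]; return np.stack([c*d[...,0]+s*d[...,1],-s*d[...,0]+c*d[...,1]],-1)
def to(target,tiltdeg=None,yaw=None):
    """units of shift in current tool axes"""
    o=manip.observe(); Rt=R.from_quat(o["orientation"]).as_matrix()
    d=Rt.T@(np.array(target)-o["ee_pos"])/.03
    print("pos",o["ee_pos"].round(4),"shift units",d.round(2))
    if yaw is not None:
        c,s=np.cos(yaw),np.sin(yaw); Rg=np.array([[-s,c,0],[c,s,0],[0,0,-1.]])  # tool x=Y(yaw), tool y=X(yaw)
        Rg=Rg@R.from_rotvec([0,np.radians(tiltdeg or 0),0]).as_matrix()
        print("turn units",(R.from_matrix(Rt.T@Rg).as_rotvec()/.15).round(2))
E
python3 - <<'E'
from meas import *
gt,gs=cam("top"),cam("side")
class G(dict):pass
t=cv2.imread("pics/top0.png"); s=cv2.imread("pics/side0.png")
g0=dict(gt);g0["pixels"]=t
hsv=masks(g0); y=(hsv[...,0]>=20)&(hsv[...,0]<=36)&(hsv[...,1]>110)&(hsv[...,2]>60)
for m,st,c in comps(y,30):
    if 260<c[0]<300: 
        print(st,c, "at97",fixinv(onz(gt,[c],.097)),"at61",fixinv(onz(gt,[c],.061)))
        w=fixinv(onz(gt,np.argwhere(m)[:,::-1],.061)); print(w.min(0),w.max(0))
# notch slot: dark pixels inside
sub=hsv[212:235,278:298]; print(sub[...,2]); 
to([.4637,-.085,.066],0,-.141)
hs=cv2.cvtColor(s,cv2.COLOR_BGR2HSV); y=(hs[...,0]>=16)&(hs[...,0]<=36)&(hs[...,1]>100)
sb=hs[186:216,236:256]
print([(st,c) for m,st,c in comps((hs[...,0]>=20)&(hs[...,0]<=30)&(hs[...,1]>140),20) if 230<c[0]<270 and 180<c[1]<250])
E
```

```text
[239 112  55   9 156] [274.64102564 116.60897436] at97 [[ 0.36711228 -0.1104719 ]] at61 [[ 0.37669764 -0.11089074]]
[ 0.35039626 -0.17913172] [0.403395   0.01798635]
[281 125  16   5  40] [290.    127.375] at97 [[ 0.33716675 -0.17113041]] at61 [[ 0.34602447 -0.17302317]]
[ 0.33827227 -0.19576775] [ 0.35536933 -0.13949829]
[266 137  23   5  52] [275.59615385 139.13461538] at97 [[ 0.286653   -0.12665856]] at61 [[ 0.29428331 -0.12747071]]
[ 0.28414108 -0.1729916 ] [ 0.30236303 -0.09197774]
[283 151  29   5  82] [294.26829268 152.70731707] at97 [[ 0.24876282 -0.20034326]] at61 [[ 0.25547244 -0.20294585]]
[ 0.24166028 -0.26257802] [ 0.27149793 -0.16172776]
[279 172  21   2  35] [288.45714286 172.45714286] at97 [[ 0.1751008 -0.1907159]] at61 [[ 0.18002052 -0.19308457]]
[ 0.17252797 -0.23088395] [ 0.1878311  -0.15925395]
[246 192  41   3  78] [266.53846154 193.        ] at97 [[ 0.08999891 -0.12500956]] at61 [[ 0.09285076 -0.12578164]]
[ 0.08312561 -0.19633393] [ 0.10415834 -0.05136608]
[274 202  17   3  31] [282.41935484 202.61290323] at97 [[ 0.06519719 -0.18603458]] at61 [[ 0.06744639 -0.1
[... 2169 characters left out ...]
 133 134]
 [ 51  50  52  61  85 107  99  52  52  52  57  93 134 133 130 120 134 132
  133 133]
 [ 51  51  50  47  50  55  55  53  51  52  59  86 114 119 125 114 133 133
  133 133]
 [ 51  50  50  50  50  46  48  52  51  52  51  51  57  59  86 131 133 133
  134 134]
 [ 50  52  50  51  51  51  51  52  51  51  51  50  50  52  83 132 133 133
  133 133]
 [ 52  52  51  51  50  51  51  50  52  52  50  51  51  51  80 133 134 134
  133 133]
 [ 52  53  52  52  53  52  52  51  51  52  50  50  51  49  79 132 133 133
  133 133]]
pos [ 0.4615 -0.0667  0.2316] shift units [-0.59  0.16  5.52]
turn units [ 0.01  0.   -0.04]
[(array([239, 213,  23,  15, 192], dtype=int32), array([250.8125    , 219.66666667]))]
```

>>> drive_tool([
  [[-0.3,0.06,0.9],[0,0,0]],
  [[-0.3,0.06,0.9],[0,0,0]],
  [[0,0,0.9],[0,0,0]],
  [[0,0,0.9],[0,0,0]],
  [[0,0,0.9],[0,0,0]],
  [[0,0,0.9],[0,0,0]],
  [[0,0,0],[0,0,0]],
  [[0,0,0],[0,0,0]],
])

```text
time: 5.03
ee_pos: [0.4633, -0.0811, 0.0702]
orientation: [0.755, 0.656, 0.0, 0.0]
contact_force: [-0.0, -0.8, 0.2]
gripper_width: 0.0855
finger_force: 0.0
```

>>> drive_tool([
  [[0,0,0],[0,0,0]],
  [[0,0,0],[0,0,0]],
  [[0,0,0],[0,0,0]],
  [[0,0,0],[0,0,0]],
  [[0,0,0],[0,0,0]],
  [[0,0,0],[0,0,0]],
], hand=-1, newtons=50)

```text
time: 5.78
ee_pos: [0.4633, -0.0813, 0.0698]
orientation: [0.755, 0.656, 0.0, 0.0]
contact_force: [0.7, 0.7, 5.6]
gripper_width: 0.0264
finger_force: 49.0
```

>>> drive_tool([
  [[0,0,-0.5],[0,0,0]],
  [[0,0,-0.5],[0,0,0]],
  [[0,0,-0.5],[0,0,0]],
  [[0,0,-0.5],[0,0,0]],
  [[0,0,0],[0,0,0]],
  [[0,0,0],[0,0,0]],
])

```text
time: 6.52
ee_pos: [0.4625, -0.0811, 0.129]
orientation: [0.755, 0.656, -0.0, -0.0]
contact_force: [-0.1, -0.2, -2.8]
gripper_width: 0.0264
finger_force: 49.7
```

```bash
python3 - <<'E'
from meas import *
gt,gs=cam("top"),cam("side")
P=np.array([.4867,.0868,-.1416])
print(fixinv(onz(gt,[[287.6,222.6],[275.6,220.6]],.061),P), fixinv(onz(gt,[[275.6,220.6]],.097),P))
s=gs["pixels"][140:260,200:330]; cv2.imwrite("pics/s2.png",cv2.resize(s,None,fx=5,fy=5,interpolation=cv2.INTER_CUBIC))
print(manip.observe())
E
```

```text
[[ 0.00034126 -0.21825748]
 [ 0.00052503 -0.17422891]] [[-1.03109579e-04 -1.72315326e-01]]
{'time': 6.625, 'qpos': array([-0.5931797 ,  0.15281382,  0.76884513,  1.94954113, -0.11955967,
        1.08591563,  0.084958  ]), 'dq': array([ 4.82191366e-04,  3.95610915e-03, -3.28367628e-04, -8.57973152e-04,
       -6.25632775e-05, -2.93003220e-04, -1.01946630e-03]), 'joint_efforts': array([-1.65431702e-02, -3.28372622e+01,  3.99704531e+00, -3.39078104e+01,
        1.90766843e-02,  1.58122939e-04,  9.87117310e-04]), 'ee_pos': array([ 0.46227924, -0.08118617,  0.12872643]), 'orientation': array([ 7.55129725e-01,  6.55575128e-01, -4.83132282e-04, -3.41735285e-04]), 'contact_force': array([-0.49122132,  0.52686637, -1.36586981]), 'torque': array([-2.93888365e-02, -5.10504976e-03,  6.32244609e-05]), 'finger_force': 49.65148150920868, 'gripper_width': 0.02627310733317111}
```

View pics/s2.png

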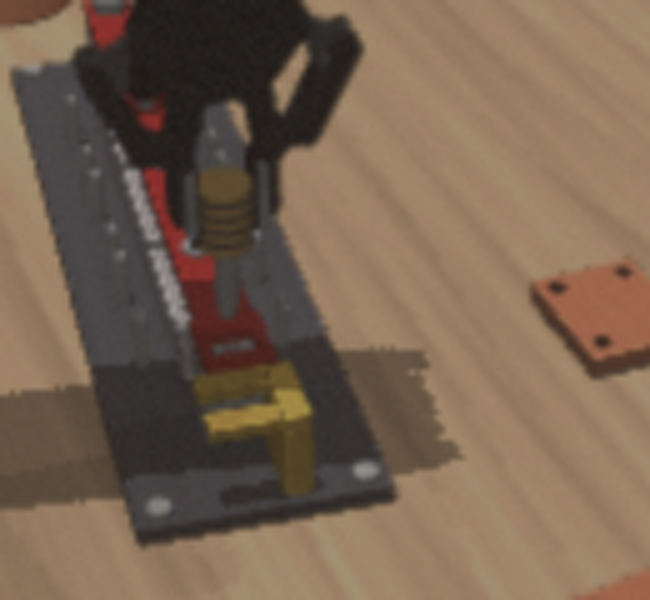

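The pin is drawn and held, with its shank tip above the bracket. Next I move it along −y to over the notch and lower it in.

>>> drive_tool([
  [[-0.5,0,0],[0,0,0]],
  [[-0.5,0,0],[0,0,0]],
  [[-0.52,0,0],[0,0,0]],
  [[0,0,0.5],[0,0,0]],
  [[0,0,0.4],[0,0,0]],
  [[0,0,0],[0,0,0]],
])

```text
time: 7.38
ee_pos: [0.4552, -0.1258, 0.1007]
orientation: [0.755, 0.656, -0.001, -0.001]
contact_force: [-0.4, -0.6, -1.4]
gripper_width: 0.0264
finger_force: 49.6
```

>>> drive_tool([
  [[0,0,0.2],[0,0,0]],
  [[0,0,0.2],[0,0,0]],
  [[0,0,0.2],[0,0,0]],
  [[0,0,0],[0,0,0]],
])

```text
time: 7.88
ee_pos: [0.456, -0.1263, 0.0838]
orientation: [0.755, 0.656, -0.0, -0.0]
contact_force: [-0.6, 0.4, -1.0]
gripper_width: 0.0265
finger_force: 49.6
```

```bash
python3 - <<'E'
from meas import *
gs=cam("side")
s=gs["pixels"][140:260,200:330]; cv2.imwrite("pics/s3.png",cv2.resize(s,None,fx=5,fy=5,interpolation=cv2.INTER_CUBIC))
E
```

```text
(no output)
```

View pics/s3.png

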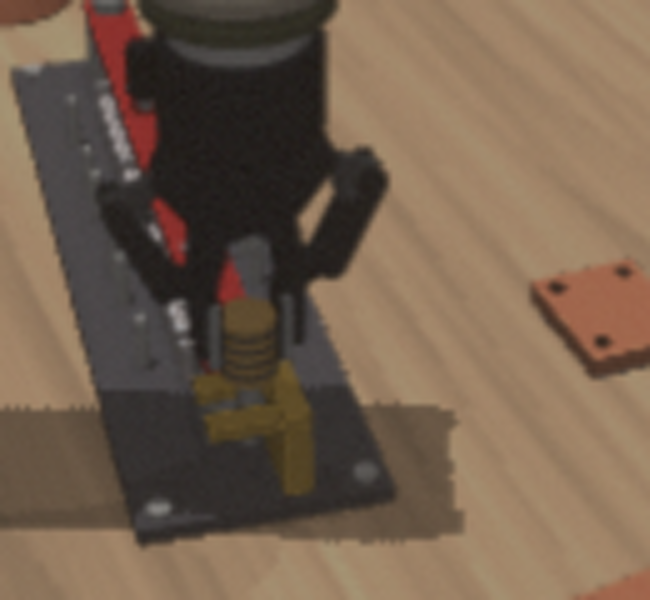

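>>> drive_tool([
  [[0,0,0.2],[0,0,0]],
  [[0,0,0.15],[0,0,0]],
  [[0,0,0.1],[0,0,0]],
  [[0,0,0],[0,0,0]],
])

```text
time: 8.43
ee_pos: [0.4561, -0.1264, 0.0705]
orientation: [0.755, 0.656, -0.0, -0.0]
contact_force: [-0.7, -0.3, -1.1]
gripper_width: 0.0268
finger_force: 49.6
```

>>> drive_tool([
  [[0,0,0],[0,0,0]],
  [[0,0,0],[0,0,0]],
  [[0,0,0],[0,0,0]],
  [[0,0,0],[0,0,0]],
  [[0,0,0],[0,0,0]],
], hand=1)

```text
time: 9.05
ee_pos: [0.4563, -0.1264, 0.0708]
orientation: [0.755, 0.656, 0.0, -0.0]
contact_force: [0.1, -0.0, -0.1]
gripper_width: 0.0852
finger_force: 0.0
```

>>> drive_tool([
  [[0,0,-0.6],[0,0,0]],
  [[0,0,-0.9],[0,0,0]],
  [[0,0,-0.9],[0,0,0]],
  [[0,0,-0.6],[0,0,0]],
  [[0,0,0],[0,0,0]],
])

```text
time: 9.68
ee_pos: [0.4572, -0.1265, 0.1619]
orientation: [0.755, 0.656, 0.001, 0.001]
contact_force: [-1.0, 0.7, -0.2]
gripper_width: 0.0854
finger_force: 0.0
```

>>> drive_tool([
  [[1,0,0],[0,0,0]],
  [[1,0,0],[0,0,0]],
  [[1,0,0],[0,0,0]],
  [[1,0,0],[0,0,0]],
  [[1,0,0],[0,0,0]],
  [[1,0,0],[0,0,0]],
  [[1,0,0],[0,0,0]],
  [[1,0,0],[0,0,0]],
  [[1,0,0],[0,0,0]],
  [[0.43,0,0],[0,0,0]],
])

```text
time: 10.92
ee_pos: [0.4954, 0.1553, 0.1595]
orientation: [0.754, 0.656, -0.001, -0.0]
contact_force: [0.3, -0.2, -0.0]
gripper_width: 0.0854
finger_force: 0.0
```

```bash
sed -i 's/^FX=.*/FX=np.array([.4872,.0864,-.1412])/' meas.py; python3 - <<'E'
from meas import *
gt,gs=cam("top"),cam("side")
s=gs["pixels"][100:250,190:340]; t=gt["pixels"][190:260,240:330]
cv2.imwrite("pics/s4.png",np.hstack([cv2.resize(s,(500,500)),cv2.resize(t,(300,233))if 0 else cv2.copyMakeBorder(cv2.resize(t,(300,233)),0,267,0,0,cv2.BORDER_CONSTANT)]))
to([*F(FX,[0,.068,.072])[0]],0,FX[2])
E
```

```text
pos [0.4957 0.1545 0.1599] shift units [-0.02  0.04  2.93]
turn units [-0.01  0.01  0.02]
```

View pics/s4.png

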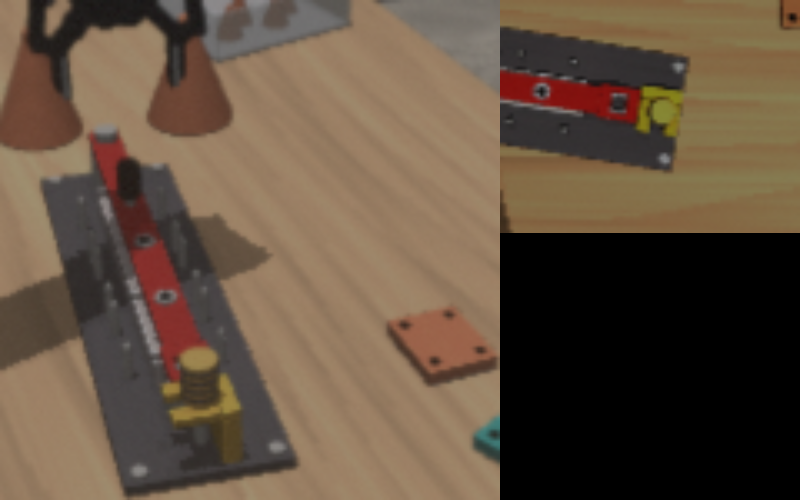

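The pin is parked, with its head on the bracket. Next I grip the knob and swing the strap.

>>> drive_tool([
  [[0,0.04,0.9],[0,0,0]],
  [[0,0,0.9],[0,0,0]],
  [[0,0,0.7],[0,0,0]],
  [[0,0,0.4],[0,0,0]],
  [[0,0,0],[0,0,0]],
  [[0,0,0],[0,0,0]],
])

```text
time: 11.78
ee_pos: [0.4979, 0.1532, 0.0746]
orientation: [0.755, 0.655, 0.001, 0.0]
contact_force: [0.3, -0.7, -0.1]
gripper_width: 0.0855
finger_force: 0.0
```

>>> drive_tool([
  [[0,0,0],[0,0,0]],
  [[0,0,0],[0,0,0]],
  [[0,0,0],[0,0,0]],
  [[0,0,0],[0,0,0]],
  [[0,0,0],[0,0,0]],
  [[0,0,0],[0,0,0]],
], hand=-1, newtons=20)

```text
time: 12.52
ee_pos: [0.4979, 0.1535, 0.0741]
orientation: [0.755, 0.656, 0.001, 0.0]
contact_force: [4.4, -0.6, 0.5]
gripper_width: 0.0215
finger_force: 24.1
```

>>> drive_tool([
  [[0.05,0.65,0],[0,0,0]],
  [[0.145,0.63,0],[0,0,0]],
  [[0.24,0.6,0],[0,0,0]],
  [[0.325,0.56,0],[0,0,0]],
  [[0.405,0.51,0],[0,0,0]],
])

```text
time: 13.15
ee_pos: [0.589, 0.1746, 0.0733]
orientation: [0.755, 0.655, -0.002, -0.0]
contact_force: [-4.1, -7.1, 5.9]
gripper_width: 0.0216
finger_force: 25.1
```

>>> drive_tool([
  [[0.48,0.44,0],[0,0,0]],
  [[0.54,0.36,0],[0,0,0]],
  [[0.585,0.28,0],[0,0,0]],
  [[0.62,0.19,0],[0,0,0]],
  [[0.64,0.09,0],[0,0,0]],
  [[0,0,0],[0,0,0]],
])

```text
time: 13.9
ee_pos: [0.6431, 0.2562, 0.0733]
orientation: [0.755, 0.656, 0.0, 0.001]
contact_force: [5.0, -0.6, -2.0]
gripper_width: 0.0213
finger_force: 24.6
```

>>> drive_tool([
  [[0,0,0],[0,0,0]],
  [[0,0,0],[0,0,0]],
  [[0,0,0],[0,0,0]],
  [[0,0,0],[0,0,0]],
], hand=1)

```text
time: 14.4
ee_pos: [0.6421, 0.255, 0.0738]
orientation: [0.755, 0.656, -0.0, -0.0]
contact_force: [-0.4, -0.3, -0.1]
gripper_width: 0.085
finger_force: 0.0
```

>>> drive_tool([
  [[0,0,-0.6],[0,0,0]],
  [[0,0,-0.9],[0,0,0]],
  [[0,0,-0.9],[0,0,0]],
  [[0,0,-0.9],[0,0,0]],
  [[0,0,-0.6],[0,0,0]],
  [[0,0,0],[0,0,0]],
])

```text
time: 15.15
ee_pos: [0.6432, 0.2552, 0.193]
orientation: [0.755, 0.656, 0.002, 0.001]
contact_force: [0.1, 0.4, -0.3]
gripper_width: 0.0855
finger_force: 0.0
```

```bash
python3 - <<'E'
from meas import *
gt=cam("top")
t=gt["pixels"][70:270,100:400]; cv2.imwrite("pics/t5.png",cv2.resize(t,(750,500)))
for m,st,c in plates(gt):
    rc=cv2.minAreaRect((onz(gt,corners(m),.014)[:,:2]*1000).astype(np.float32)); print(c.round(1),st[4],np.round(rc[0],1),np.round(rc[1],1),round(rc[2],1))
print(manip.observe()["ee_pos"])
E
```

```text
[273.7 161.1] 323 [687.5 -75.2] [61.1 75.5] 0.8
[324.9 196.4] 341 [ 557.4 -271.7] [63.1 75.4] 5.5
[345.4 231.8] 356 [ 426.2 -348.7] [76.2 64.1] 75.9
[0.64245018 0.25508594 0.1912324 ]
```

View pics/t5.png

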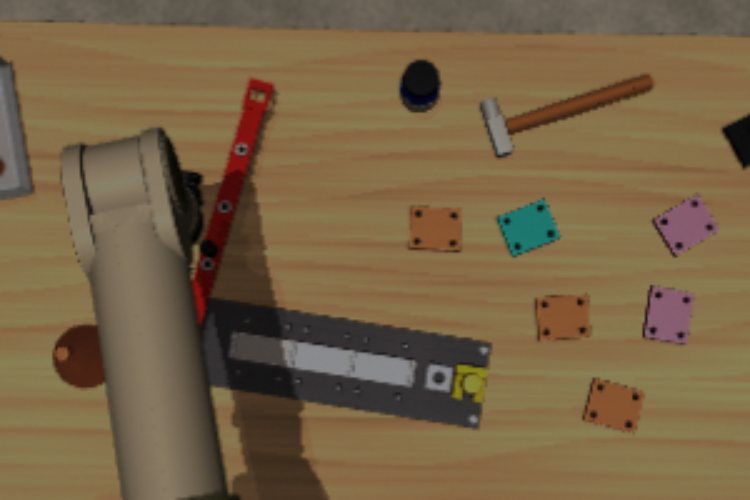

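The strap is swung clear. Plate B has already been knocked and is now at about (557,−272) mm. I go over plate A and test the ±60° tilts in free air.

>>> drive_tool([
  [[-1,0.3,0],[0,0,0]],
  [[-1,0.3,0],[0,0,0]],
  [[-1,0.3,0],[0,0,0]],
  [[-1,0.3,0],[0,0,0]],
  [[-1,0.3,0],[0,0,0]],
  [[-1,0.3,0],[0,0,0]],
  [[-1,0.3,0],[0,0,0]],
  [[-1,0.3,0],[0,0,0]],
  [[-1,0.3,0],[0,0,0]],
  [[-0.76,0.04,0],[0,0,-1]],
])

```text
time: 16.45
ee_pos: [0.6818, -0.0481, 0.1887]
orientation: [0.703, 0.711, -0.001, -0.001]
contact_force: [-1.4, 0.5, 0.2]
gripper_width: 0.0854
finger_force: 0.0
```

>>> drive_tool([
  [[0,0,0],[0,1,0]],
  [[0,0,0],[0,1,0]],
  [[0,0,0],[0,1,0]],
  [[0,0,0],[0,1,0]],
  [[0,0,0],[0,1,0]],
  [[0,0,0],[0,1,0]],
  [[0,0,0],[0,1,0]],
  [[0,0,0],[0,0,0]],
])

```text
time: 17.45
ee_pos: [0.6809, -0.0488, 0.1851]
orientation: [0.612, 0.611, 0.351, -0.359]
contact_force: [-0.6, -0.1, -0.8]
gripper_width: 0.0856
finger_force: 0.0
```

>>> drive_tool([
  [[0,0,0],[0,-1,0]],
  [[0,0,0],[0,-1,0]],
  [[0,0,0],[0,-1,0]],
  [[0,0,0],[0,-1,0]],
  [[0,0,0],[0,-1,0]],
  [[0,0,0],[0,-1,0]],
  [[0,0,0],[0,-1,0]],
])

```text
time: 18.32
ee_pos: [0.6836, -0.0452, 0.1937]
orientation: [0.703, 0.711, 0.0, 0.004]
contact_force: [0.1, -0.3, 0.5]
gripper_width: 0.0856
finger_force: 0.0
```

>>> drive_tool([
  [[0,0,0],[0,-1,0]],
  [[0,0,0],[0,-1,0]],
  [[0,0,0],[0,-1,0]],
  [[0,0,0],[0,-1,0]],
  [[0,0,0],[0,-1,0]],
  [[0,0,0],[0,-1,0]],
  [[0,0,0],[0,-1,0]],
  [[0,0,0],[0,0,0]],
])

```text
time: 19.32
ee_pos: [0.6828, -0.041, 0.1877]
orientation: [0.606, 0.618, -0.352, 0.356]
contact_force: [0.0, -0.5, 0.1]
gripper_width: 0.0854
finger_force: 0.0
```

```bash
python3 - <<'E'
from meas import *
o=manip.observe(); print(o["qpos"].round(2)); to([.6875,-.0775,.1],-30,np.radians(1))
E
```

```text
[-0.9   0.94  0.86  1.3   0.37  1.39 -0.31]
pos [ 0.6828 -0.041   0.1877] shift units [1.93 0.14 2.51]
turn units [-0.02  3.51  0.02]
```

>>> drive_tool([
  [[0,0,0],[0,0.88,0]],
  [[0,0,0],[0,0.88,0]],
  [[0,0,0],[0,0.88,0]],
  [[0,0,0],[0,0.87,0]],
  [[0.08,0.04,0.8],[0,0,0]],
  [[0.08,0.04,0.8],[0,0,0]],
  [[0.08,0.04,0.8],[0,0,0]],
  [[0.02,0.04,0.8],[0,0,0]],
  [[0,0,0],[0,0,0]],
  [[0,0,0],[0,0,0]],
])

```text
time: 20.58
ee_pos: [0.6887, -0.0875, 0.1064]
orientation: [0.68, 0.686, -0.18, 0.185]
contact_force: [1.1, 0.2, 0.6]
gripper_width: 0.0854
finger_force: 0.0
```

```bash
cat >> meas.py <<'E'
def rows(target,n):
    pass
E
python3 - <<'E'
from meas import *
to([.6875,-.0825,.06],-30,np.radians(1)); to([.6875,-.0825,.002])
E
```

```text
pos [ 0.6887 -0.0875  0.1064] shift units [ 0.92 -0.04  1.26]
turn units [-0.01 -0.01 -0.06]
pos [ 0.6887 -0.0875  0.1064] shift units [ 1.88 -0.05  2.93]
```

>>> drive_tool([
  [[0.5,-0.05,0.8],[0,0,-0.06]],
  [[0.5,0,0.8],[0,0,0]],
  [[0.5,0,0.8],[0,0,0]],
  [[0.25,0,0.36],[0,0,0]],
  [[0.13,0,0.17],[0,0,0]],
  [[0,0,0],[0,0,0]],
  [[0,0,0],[0,0,0]],
])

```text
time: 21.45
ee_pos: [0.6865, -0.0828, 0.0007]
orientation: [0.677, 0.689, -0.182, 0.184]
contact_force: [0.2, -1.3, 1.0]
gripper_width: 0.0854
finger_force: 0.0
```

>>> drive_tool([
  [[0,0,0],[0,0,0]],
  [[0,0,0],[0,0,0]],
  [[0,0,0],[0,0,0]],
  [[0,0,0],[0,0,0]],
  [[0,0,0],[0,0,0]],
], hand=-1, newtons=90)

```text
time: 22.08
ee_pos: [0.6876, -0.082, 0.0015]
orientation: [0.677, 0.689, -0.181, 0.184]
contact_force: [-0.9, 3.3, 8.6]
gripper_width: 0.0612
finger_force: 97.4
```

```bash
python3 - <<'E'
from meas import *
gs=cam("side"); to([.6875,-.0825,.002],-30,np.radians(1))
s=gs["pixels"][130:280,230:430]; cv2.imwrite("pics/s6.png",cv2.resize(s,(800,600)))
E
```

```text
pos [ 0.6876 -0.082   0.0015] shift units [-0.02 -0.   -0.01]
turn units [-0.   -0.    0.01]
```

View pics/s6.png

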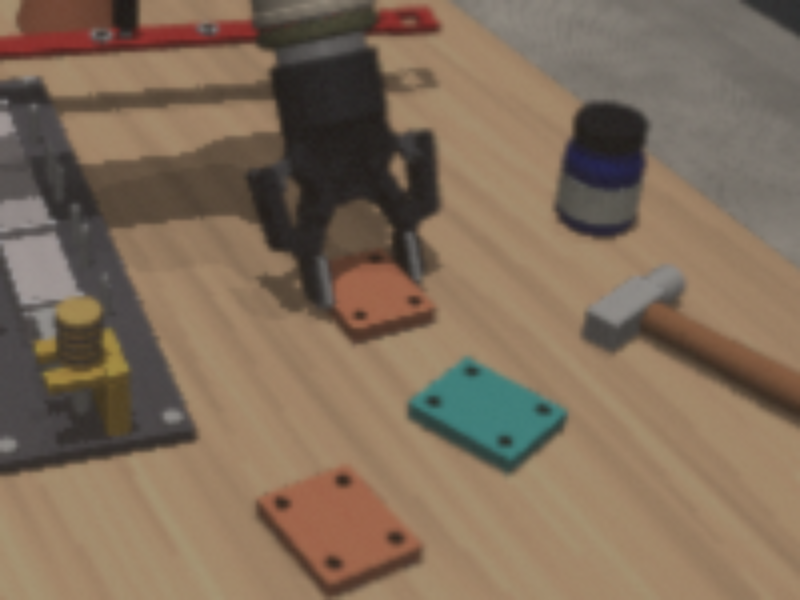

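Plate A is gripped across its 64 mm sides. Next I lift it and turn it +90°.

>>> drive_tool([
  [[-0.3,0,-0.5],[0,0,0]],
  [[-0.45,0,-0.78],[0,0,0]],
  [[-0.5,0,-0.87],[0,0,0]],
  [[0,0,0],[0,0.5,0]],
  [[0,0,0],[0,0.9,0]],
  [[0,0,0],[0,0.9,0]],
  [[0,0,0],[0,0.9,0]],
  [[0,0,0],[0,0.9,0]],
  [[0,0,0],[0,0.9,0]],
  [[0,0,0],[0,0.9,0]],
])

```text
time: 23.38
ee_pos: [0.6855, -0.084, 0.0748]
orientation: [0.69, 0.701, 0.126, -0.131]
contact_force: [0.3, -0.2, -6.0]
gripper_width: 0.0612
finger_force: 99.3
```

>>> drive_tool([
  [[0,0,0],[0,0.9,0]],
  [[0,0,0],[0,0.9,0]],
  [[0,0,0],[0,0.9,0]],
  [[0,0,0],[0,0.9,0]],
  [[0,0,0],[0,0.97,0]],
  [[0,0,0],[0,0,0]],
  [[0,0,0],[0,0,0]],
])

```text
time: 24.25
ee_pos: [0.6863, -0.0831, 0.0743]
orientation: [0.608, 0.618, 0.348, -0.357]
contact_force: [-0.1, 0.0, -3.8]
gripper_width: 0.0613
finger_force: 99.7
```

```bash
python3 - <<'E'
from meas import *
gs=cam("side"); to([.6875,-.0825,.036],60,np.radians(1))
s=gs["pixels"][100:250,230:430]; cv2.imwrite("pics/s7.png",cv2.resize(s,(800,600)))
E
```

```text
pos [ 0.6869 -0.0823  0.0756] shift units [-1.14  0.02  0.66]
turn units [-0.01  0.02 -0.01]
```

View pics/s7.png

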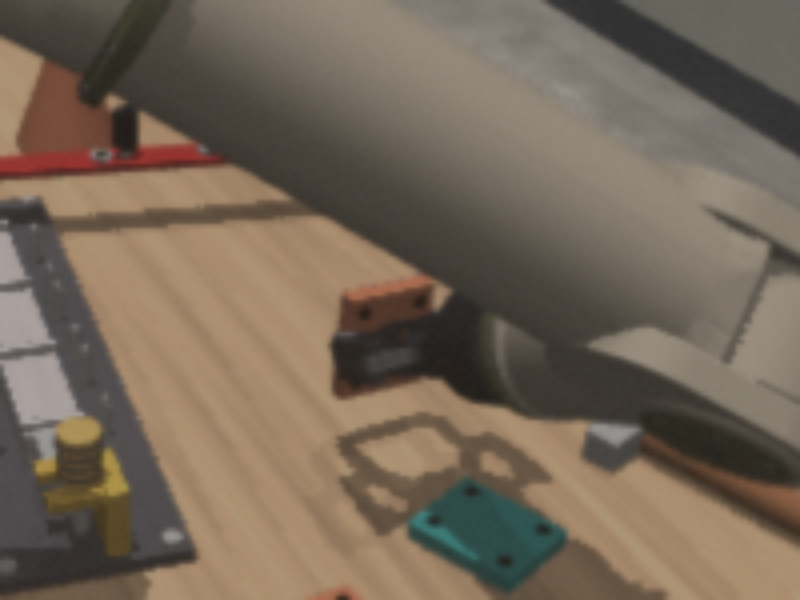

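The plate is upright at 60° of tilt, but the hammer sits close under the wrist. I'll shift 65 mm to +y before lowering.

>>> drive_tool([
  [[0.36,-0.17,0.63],[0,0,0]],
  [[0.36,-0.17,0.63],[0,0,0]],
  [[0.36,-0.17,0.63],[0,0,0]],
  [[-0.36,0,0.2],[0,0,0]],
  [[-0.36,0,0.2],[0,0,0]],
  [[-0.32,0,0.19],[0,0,0]],
  [[0,0,0],[0,0,0]],
  [[0,0,0],[0,0,0]],
])

```text
time: 25.3
ee_pos: [0.6695, -0.0188, 0.0374]
orientation: [0.608, 0.617, 0.349, -0.358]
contact_force: [0.1, -0.2, -5.2]
gripper_width: 0.061
finger_force: 99.7
```

```bash
python3 - <<'E'
from meas import *
to([.6715,-.0175,.034],60,np.radians(1))
E
```

```text
pos [ 0.6695 -0.0188  0.0374] shift units [-0.08  0.07  0.09]
turn units [-0.01  0.01 -0.03]
```

>>> drive_tool([
  [[-0.04,0,0.02],[0,0.01,0]],
  [[-0.03,0,0.02],[0,0,0]],
  [[0,0,0],[0,0,0]],
  [[0,0,0],[0,0,0]],
])

```text
time: 25.8
ee_pos: [0.6697, -0.0183, 0.0363]
orientation: [0.608, 0.617, 0.35, -0.358]
contact_force: [-3.5, -2.0, 3.0]
gripper_width: 0.0613
finger_force: 100.2
```

>>> drive_tool([
  [[-0.04,0,0.02],[0,0,0]],
  [[0,0,0],[0,0,0]],
  [[0,0,0],[0,0,0]],
])

```text
time: 26.18
ee_pos: [0.6696, -0.0182, 0.0362]
orientation: [0.607, 0.617, 0.35, -0.358]
contact_force: [-5.1, -3.5, 9.8]
gripper_width: 0.0612
finger_force: 100.6
```

>>> drive_tool([
  [[0,0,0],[0,0,0]],
  [[0,0,0],[0,0,0]],
  [[0,0,0],[0,0,0]],
  [[0,0,0],[0,0,0]],
  [[0,0,-0.4],[0,0,0]],
  [[0,0,-0.8],[0,0,0]],
  [[0,0,-0.9],[0,0,0]],
  [[0,0,-0.9],[0,0,0]],
  [[0,0,-0.9],[0,0,0]],
  [[0,0,0],[0,0,0]],
], hand=1)

```text
time: 27.42
ee_pos: [0.6717, -0.1232, 0.0933]
orientation: [0.609, 0.616, 0.35, -0.356]
contact_force: [-0.4, 0.3, 0.0]
gripper_width: 0.0854
finger_force: 0.0
```

>>> drive_tool([
  [[0.8,0,-0.46],[0,0,0]],
  [[0.8,0,-0.46],[0,0,0]],
  [[0.8,0,-0.46],[0,0,0]],
  [[0.8,0,-0.46],[0,0,0]],
  [[0.5,0,0.86],[0,0,0]],
  [[0.5,0,0.86],[0,0,0]],
  [[0.5,0,0.86],[0,0,0]],
  [[0.5,0,0.86],[0,0,0]],
  [[0.5,0,0.86],[0,0,0]],
  [[0.5,0,0.86],[0,0,0]],
])

```text
time: 28.68
ee_pos: [0.669, 0.0606, 0.2056]
orientation: [0.608, 0.617, 0.35, -0.358]
contact_force: [0.1, -0.3, 0.0]
gripper_width: 0.0852
finger_force: 0.0
```

>>> drive_tool([
  [[0,0,0],[0,-1,0]],
  [[0,0,0],[0,-1,0]],
  [[0,0,0],[0,-1,0]],
  [[0,0,0],[0,-1,0]],
  [[0,0,0],[0,-1,0]],
  [[0,0,0],[0,-1,0]],
  [[0,0,0],[0,-1,0]],
])

```text
time: 29.55
ee_pos: [0.6694, 0.0597, 0.2067]
orientation: [0.702, 0.713, -0.002, 0.001]
contact_force: [-0.3, -0.3, -1.6]
gripper_width: 0.0854
finger_force: 0.0
```

>>> drive_tool([
  [[0,0,0],[0,-1,0]],
  [[0,0,0],[0,-1,0]],
  [[0,0,0],[0,-1,0]],
  [[0,0,0],[0,-1,0]],
  [[0,0,0],[0,-1,0]],
  [[0,0,0],[0,-1,0]],
  [[0,0,0],[0,-1,0]],
  [[0,0,0],[0,0,0]],
  [[0,0,0],[0,0,0]],
])

```text
time: 30.68
ee_pos: [0.6694, 0.0588, 0.2055]
orientation: [0.607, 0.617, -0.352, 0.356]
contact_force: [0.6, -0.2, 0.7]
gripper_width: 0.0855
finger_force: 0.0
```

```bash
python3 - <<'E'
from meas import *
to([.6696,.0586,.0865],-60,np.radians(1)); to([.6696,-.0454,.0265])
g=cam("side"); gt=cam("top"); cv2.imwrite("pics/s8.png",np.hstack([cv2.resize(g["pixels"][100:250,230:430],(500,375)),cv2.resize(gt["pixels"][120:240,200:300],(300,360),)[:360] if 0 else cv2.resize(gt["pixels"][115:240,200:300],(300,375))]))
E
```

```text
pos [0.6694 0.0588 0.2055] shift units [3.43 0.02 1.99]
turn units [-0.02  0.01  0.  ]
pos [0.6694 0.0588 0.2055] shift units [ 3.44 -0.03  5.99]
```

View pics/s8.png

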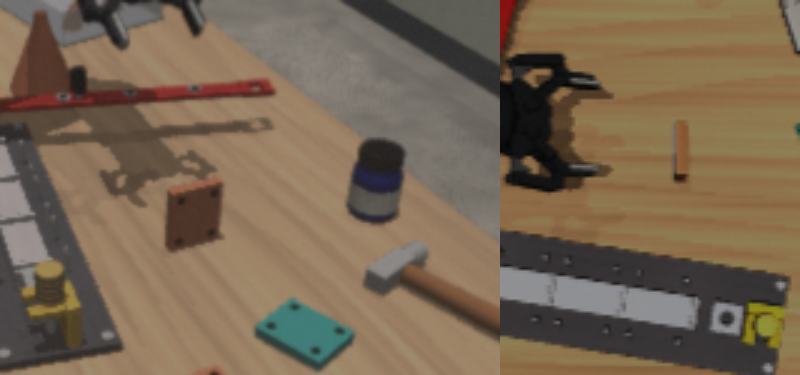

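Plate A stands upright with its bare face towards −y. I'll regrasp it from the blue side.

>>> drive_tool([
  [[0.86,0,0.5],[0,0,0]],
  [[0.86,0,0.5],[0,0,0]],
  [[0.86,0,0.5],[0,0,0]],
  [[0.85,0,0.5],[0,0,0]],
  [[0,0,0.9],[0,0,0]],
  [[0,0,0.9],[0,0,0]],
  [[0,0,0.9],[0,0,0]],
  [[0,0,0.8],[0,0,0]],
  [[0,0,0.5],[0,0,0]],
  [[0,0,0],[0,0,0]],
])

```text
time: 32.02
ee_pos: [0.6692, -0.0471, 0.0245]
orientation: [0.606, 0.617, -0.354, 0.356]
contact_force: [0.3, 0.7, 0.1]
gripper_width: 0.0855
finger_force: 0.0
```

>>> drive_tool([
  [[0,0,0],[0,0,0]],
  [[0,0,0],[0,0,0]],
  [[0,0,0],[0,0,0]],
  [[0,0,0],[0,0,0]],
  [[0,0,0],[0,0,0]],
], hand=-1, newtons=90)

```text
time: 32.65
ee_pos: [0.6705, -0.0443, 0.0259]
orientation: [0.606, 0.618, -0.352, 0.357]
contact_force: [-2.5, 6.6, 5.6]
gripper_width: 0.0625
finger_force: 98.6
```

```bash
python3 - <<'E'
from meas import *
to([.6696,-.0454,.0265],-60,np.radians(1))
E
```

```text
pos [ 0.6705 -0.0443  0.0259] shift units [-0.04 -0.03  0.02]
turn units [-0.01  0.02  0.02]
```

>>> drive_tool([
  [[-0.3,0,-0.17],[0,0,0]],
  [[-0.7,0,-0.4],[0,0,0]],
  [[-0.86,0,-0.5],[0,0,0]],
  [[-0.86,0,-0.5],[0,0,0]],
  [[-0.6,0,-0.35],[0,0,0]],
  [[0,0,0],[0,0.9,0]],
  [[0,0,0],[0,0.9,0]],
  [[0,0,0],[0,0.9,0]],
  [[0,0,0],[0,0.9,0]],
  [[0,0,0],[0,0.9,0]],
])

```text
time: 33.9
ee_pos: [0.67, -0.0457, 0.1415]
orientation: [0.689, 0.701, -0.131, 0.131]
contact_force: [0.0, -0.1, -6.5]
gripper_width: 0.0627
finger_force: 98.8
```

>>> drive_tool([
  [[0,0,0],[0,0.9,0]],
  [[0,0,0],[0,0.9,0]],
  [[0,0,0],[0,0,0.53]],
  [[0,0,0],[0,0,0.53]],
  [[0,0,0],[0,0.9,0]],
  [[0,0,0],[0,0.9,0]],
  [[0,0,0],[0,0.9,0]],
  [[0,0,0],[0,0.9,0]],
  [[0,0,0],[0,0.5,0]],
  [[0,0,0],[0,0,0]],
])

```text
time: 35.15
ee_pos: [0.6689, -0.0493, 0.1389]
orientation: [0.732, 0.634, 0.192, -0.16]
contact_force: [-0.4, 0.2, -5.0]
gripper_width: 0.0623
finger_force: 99.0
```

```bash
python3 - <<'E'
from meas import *
to([*F(FX,[0,.1011,.09])[0]],30,FX[2]); to([*F(FX,[0,.1011,.0215])[0]],30,FX[2])
E
```

```text
pos [ 0.6689 -0.0493  0.1389] shift units [ 5.34 -6.68  4.75]
turn units [0.07 0.12 0.  ]
pos [ 0.6689 -0.0493  0.1389] shift units [ 4.23 -6.7   6.74]
turn units [0.07 0.12 0.  ]
```

>>> drive_tool([
  [[0,0,0],[0.07,0.12,0]],
  [[0.66,-0.83,0.59],[0,0,0]],
  [[0.66,-0.83,0.59],[0,0,0]],
  [[0.66,-0.83,0.59],[0,0,0]],
  [[0.66,-0.83,0.59],[0,0,0]],
  [[0.66,-0.83,0.59],[0,0,0]],
  [[0.66,-0.83,0.59],[0,0,0]],
  [[0.66,-0.83,0.59],[0,0,0]],
  [[0.66,-0.83,0.59],[0,0,0]],
  [[0,0,0],[0,0,0]],
])

```text
time: 36.4
ee_pos: [0.4983, 0.1925, 0.0974]
orientation: [0.724, 0.638, 0.196, -0.172]
contact_force: [0.9, -0.9, -4.8]
gripper_width: 0.0624
finger_force: 99.9
```

>>> drive_tool([
  [[0,0,0],[0,0,0]],
  [[0,0,0],[0,0,0]],
])

```text
time: 36.65
ee_pos: [0.5023, 0.1876, 0.0975]
orientation: [0.727, 0.635, 0.198, -0.17]
contact_force: [-0.5, -0.6, -4.3]
gripper_width: 0.062
finger_force: 99.9
```

```bash
python3 - <<'E'
from meas import *
to([*F(FX,[0,.1011,.04])[0]],30,FX[2]); to([*F(FX,[0,.1011,.0215])[0]],30,FX[2])
g=cam("side"); gt=cam("top"); cv2.imwrite("pics/s9.png",np.hstack([cv2.resize(g["pixels"][110:230,170:330],(500,375)),cv2.resize(gt["pixels"][160:260,165:265],(300,375))]))
E
```

```text
pos [0.5023 0.1876 0.0975] shift units [-1.   -0.03  1.64]
turn units [ 0.01 -0.02  0.04]
pos [0.5023 0.1876 0.0975] shift units [-1.31 -0.04  2.17]
turn units [ 0.01 -0.02  0.04]
```

View pics/s9.png

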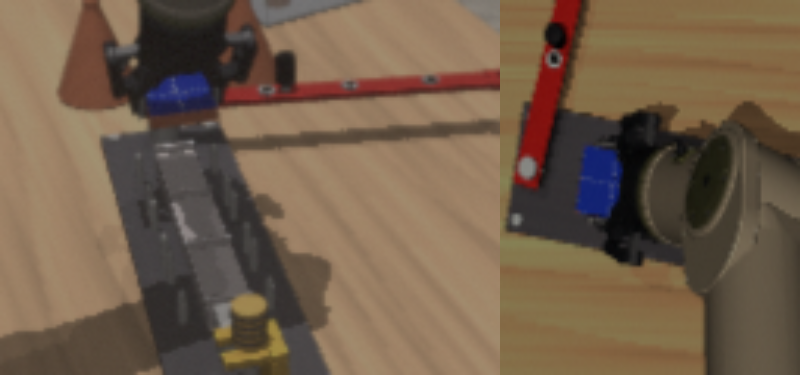

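>>> drive_tool([
  [[-0.4,-0.04,0.66],[0,-0.02,0.04]],
  [[-0.4,0,0.66],[0,0,0]],
  [[-0.21,0,0.36],[0,0,0]],
  [[-0.1,0,0.16],[0,0,0]],
  [[0,0,0],[0,0,0]],
  [[0,0,0],[0,0,0]],
])

```text
time: 37.5
ee_pos: [0.5008, 0.1871, 0.0334]
orientation: [0.729, 0.633, 0.196, -0.169]
contact_force: [0.8, -0.3, -5.2]
gripper_width: 0.0625
finger_force: 99.8
```

>>> drive_tool([
  [[-0.07,0,0.11],[0,0,0]],
  [[-0.05,0,0.09],[0,0,0]],
  [[-0.05,0,0.09],[0,0,0]],
  [[0,0,0],[0,0,0]],
  [[0,0,0],[0,0,0]],
])

```text
time: 38.12
ee_pos: [0.5006, 0.187, 0.0238]
orientation: [0.729, 0.633, 0.196, -0.17]
contact_force: [-5.6, -4.2, 10.9]
gripper_width: 0.0623
finger_force: 102.0
```

```bash
python3 - <<'E'
from meas import *
to([*F(FX,[0,.1011,.0215])[0]],30,FX[2])
E
```

```text
pos [0.5006 0.187  0.0238] shift units [-0.05  0.03  0.06]
turn units [ 0.01 -0.01  0.  ]
```

>>> drive_tool([
  [[0,0,0],[0,0,0]],
  [[0,0,0],[0,0,0]],
  [[0,0,0],[0,0,0]],
  [[0,0,0],[0,0,0]],
  [[0,0,-0.4],[0,0,0]],
  [[0,0,-0.9],[0,0,0]],
  [[0,0,-0.9],[0,0,0]],
  [[0,0,-0.9],[0,0,0]],
  [[0,0,-0.9],[0,0,0]],
  [[0,0,-0.9],[0,0,0]],
], hand=1)

```text
time: 39.38
ee_pos: [0.4896, 0.1132, 0.1513]
orientation: [0.73, 0.633, 0.196, -0.169]
contact_force: [0.2, -0.8, -0.5]
gripper_width: 0.0854
finger_force: 0.0
```

>>> drive_tool([
  [[0,0,0],[0,-0.9,0]],
  [[0,0,0],[0,-0.9,0]],
  [[0,0,0],[0,-0.9,0]],
  [[0,0,0],[0,-0.8,0]],
  [[-1,0,0],[0,0,-0.8]],
  [[-1,0.2,0],[0,0,-0.8]],
  [[-1,0.3,0],[0,0,0]],
  [[-1,0.3,0],[0,0,0]],
  [[-1,0.3,0],[0,0,0]],
  [[0,0,0],[0,0,0]],
])

```text
time: 40.62
ee_pos: [0.527, -0.0362, 0.1506]
orientation: [0.673, 0.739, -0.001, 0.001]
contact_force: [-0.6, 0.4, -0.6]
gripper_width: 0.0855
finger_force: 0.0
```

```bash
python3 - <<'E'
from meas import *
g=cam("side"); gt=cam("top"); cv2.imwrite("pics/s10.png",np.hstack([cv2.resize(g["pixels"][110:230,170:330],(500,375)),cv2.resize(gt["pixels"][160:260,165:265],(300,375))]))
P=plates(gt)
for m,st,c in P:
    rc=cv2.minAreaRect((onz(gt,corners(m),.014)[:,:2]*1000).astype(np.float32)); print(c.round(1),st[4],np.round(rc[0],1),np.round(rc[1],1),round(rc[2],1))
print(manip.observe()["qpos"].round(2))
to([.5574,-.2715,.1],-30,np.radians(5.5))
hsv=masks(gt); 
for m,st,c in comps((hsv[...,0]>105)&(hsv[...,0]<130)&(hsv[...,1]>150)&(hsv[...,2]>60),80): print("blue",c,st[4],fixinv(onz(gt,[c],.049)))
E
```

```text
[325.  196.4] 341 [ 557.4 -272.1] [62.6 76. ] 5.2
[345.4 231.7] 343 [ 426.1 -349.1] [75.3 64.1] 75.9
[-0.1   0.23  0.11  1.76 -0.03  1.16  0.12]
pos [ 0.5265 -0.0327  0.1503] shift units [-8.02  0.25  1.68]
turn units [ 0.   -3.48  0.01]
blue [204.92941176 209.80882353] 340 [[-0.00207574  0.08648153]]
```

View pics/s10.png

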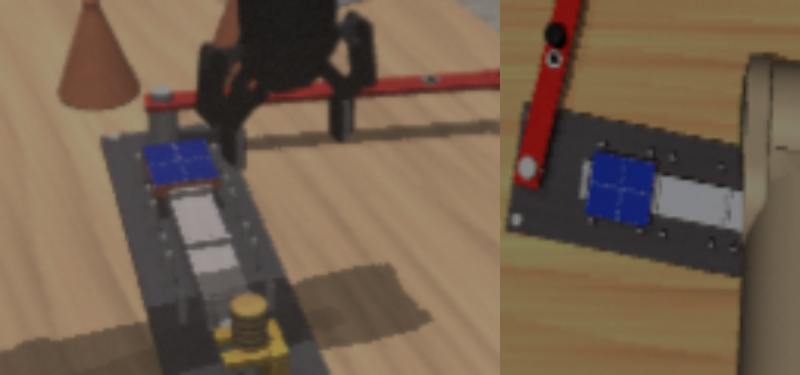

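Plate A lies blue side up in nest 3, between the dowels. Next is plate B.

>>> drive_tool([
  [[-0.91,0.03,0.1],[0,0,0]],
  [[-0.91,0.03,0.1],[0,0,0]],
  [[-0.91,0.03,0.1],[0,0,0]],
  [[-0.91,0.03,0.1],[0,0,0]],
  [[-0.91,0.03,0.1],[0,0,0]],
  [[-0.91,0.03,0.1],[0,0,0]],
  [[-0.91,0.03,0.1],[0,0,0]],
  [[-0.91,0.03,0.1],[0,0,0]],
  [[-0.91,0.03,0.1],[0,0,0]],
  [[0,0,0],[0,0,0]],
])

```text
time: 41.98
ee_pos: [0.5583, -0.2776, 0.123]
orientation: [0.672, 0.74, -0.001, 0.0]
contact_force: [0.7, 0.8, 0.6]
gripper_width: 0.0855
finger_force: 0.0
```

>>> drive_tool([
  [[0,0,0],[0,-0.87,0]],
  [[0,0,0],[0,-0.87,0]],
  [[0,0,0],[0,-0.87,0]],
  [[0,0,0],[0,-0.87,0]],
  [[0,0,0],[0,0,0]],
  [[0,0,0],[0,0,0]],
])

```text
time: 42.72
ee_pos: [0.5591, -0.276, 0.1236]
orientation: [0.649, 0.716, -0.173, 0.191]
contact_force: [-0.1, -0.9, 0.7]
gripper_width: 0.0853
finger_force: 0.0
```

```bash
python3 - <<'E'
from meas import *
to([.5574,-.277,.002],-30,np.radians(5.3))
E
```

```text
pos [ 0.5591 -0.276   0.1236] shift units [ 1.99 -0.06  3.53]
turn units [ 0.02 -0.02  0.04]
```

>>> drive_tool([
  [[0.5,-0.06,0.88],[0,-0.02,0.04]],
  [[0.5,0,0.88],[0,0,0]],
  [[0.5,0,0.88],[0,0,0]],
  [[0.25,0,0.44],[0,0,0]],
  [[0.15,0,0.26],[0,0,0]],
  [[0.09,0,0.17],[0,0,0]],
  [[0,0,0],[0,0,0]],
  [[0,0,0],[0,0,0]],
])

```text
time: 43.72
ee_pos: [0.5581, -0.2776, 0.0028]
orientation: [0.65, 0.714, -0.174, 0.194]
contact_force: [0.9, 0.1, 0.3]
gripper_width: 0.0856
finger_force: 0.0
```

>>> drive_tool([
  [[0,0,0],[0,0,0]],
  [[0,0,0],[0,0,0]],
  [[0,0,0],[0,0,0]],
  [[0,0,0],[0,0,0]],
  [[0,0,0],[0,0,0]],
], hand=-1, newtons=90)

```text
time: 44.35
ee_pos: [0.5584, -0.2771, 0.0035]
orientation: [0.65, 0.714, -0.173, 0.194]
contact_force: [-3.5, 5.5, 12.5]
gripper_width: 0.0614
finger_force: 95.2
```

>>> drive_tool([
  [[-0.3,0,-0.5],[0,0,0]],
  [[-0.45,0,-0.78],[0,0,0]],
  [[-0.5,0,-0.87],[0,0,0]],
  [[-0.5,0,-0.87],[0,0,0]],
  [[0,0,0],[0,0.5,0]],
  [[0,0,0],[0,1,0]],
  [[0,0,0],[0,1,0]],
  [[0,0,0],[0,1,0]],
  [[0,0,0],[0,0,0.6]],
  [[0,0,0],[0,0,0]],
])

```text
time: 45.6
ee_pos: [0.5562, -0.2783, 0.1067]
orientation: [0.706, 0.708, 0.0, 0.001]
contact_force: [-0.6, 0.8, -6.0]
gripper_width: 0.0607
finger_force: 100.1
```

```bash
python3 - <<'E'
from meas import *
to([.6695,-.0182,.10],0,0)
E
```

```text
pos [ 0.5562 -0.2783  0.1067] shift units [8.66 3.8  0.23]
turn units [0.01 0.   0.02]
```

>>> drive_tool([
  [[0.87,0.38,0],[0,0,0]],
  [[0.87,0.38,0],[0,0,0]],
  [[0.87,0.38,0],[0,0,0]],
  [[0.87,0.38,0],[0,0,0]],
  [[0.87,0.38,0],[0,0,0]],
  [[0.87,0.38,0],[0,0,0]],
  [[0.87,0.38,0],[0,0,0]],
  [[0.87,0.38,0],[0,0,0]],
  [[0.87,0.38,0],[0,0,0]],
  [[0.86,0.38,0],[0,0,0]],
])

```text
time: 46.85
ee_pos: [0.6699, -0.0141, 0.107]
orientation: [0.704, 0.71, 0.0, 0.001]
contact_force: [0.2, -0.3, -4.9]
gripper_width: 0.0609
finger_force: 100.1
```

>>> drive_tool([
  [[0,0,0],[0,0.8,0]],
  [[0,0,0],[0,0.9,0]],
  [[0,0,0],[0,0.9,0]],
  [[0,0,0],[0,0.9,0]],
  [[0,0,0],[0,0.9,0]],
  [[0,0,0],[0,0.9,0]],
  [[0,0,0],[0,0.9,0]],
  [[0,0,0],[0,0.78,0]],
  [[0,0,0],[0,0,0]],
  [[0,0,0],[0,0,0]],
])

```text
time: 48.1
ee_pos: [0.6706, -0.0154, 0.1076]
orientation: [0.61, 0.616, 0.353, -0.352]
contact_force: [0.4, 1.3, -4.9]
gripper_width: 0.0604
finger_force: 100.5
```

```bash
python3 - <<'E'
from meas import *
to([.6695,-.0182,.038],60,0)
E
```

```text
pos [ 0.6706 -0.0154  0.1076] shift units [-2.05 -0.05  1.09]
turn units [-0.02  0.02  0.05]
```

>>> drive_tool([
  [[-0.6,0,0.32],[0,0.02,0.05]],
  [[-0.6,0,0.32],[0,0,0]],
  [[-0.45,0,0.24],[0,0,0]],
  [[-0.25,0,0.13],[0,0,0]],
  [[-0.15,0,0.08],[0,0,0]],
  [[0,0,0],[0,0,0]],
  [[0,0,0],[0,0,0]],
])

```text
time: 48.98
ee_pos: [0.6706, -0.0189, 0.0381]
orientation: [0.613, 0.612, 0.353, -0.355]
contact_force: [0.7, -0.1, -4.7]
gripper_width: 0.0607
finger_force: 100.5
```

>>> drive_tool([
  [[-0.05,0,0.03],[0,0,0]],
  [[0,0,0],[0,0,0]],
  [[0,0,0],[0,0,0]],
])

```text
time: 49.35
ee_pos: [0.6702, -0.0187, 0.0358]
orientation: [0.613, 0.611, 0.353, -0.355]
contact_force: [0.1, 0.6, -4.3]
gripper_width: 0.0604
finger_force: 100.5
```

```bash
python3 - <<'E'
from meas import *
to([.6695,-.0182,.036],60,0); print(manip.observe()["contact_force"])
g=cam("side"); p=g["pixels"]; cv2.imwrite("pics/keep1.png",p)
E
```

```text
pos [ 0.6702 -0.0187  0.0358] shift units [ 0.01 -0.02  0.01]
turn units [-0.01 -0.01 -0.02]
[ 0.08653353  0.60633866 -4.31738306]
```

>>> drive_tool([
  [[-0.03,0,0.015],[0,0,0]],
  [[0,0,0],[0,0,0]],
  [[0,0,0],[0,0,0]],
])

```text
time: 49.78
ee_pos: [0.6702, -0.0188, 0.0346]
orientation: [0.613, 0.611, 0.353, -0.355]
contact_force: [0.1, 0.1, -5.2]
gripper_width: 0.0611
finger_force: 100.5
```

>>> drive_tool([
  [[-0.03,0,0.015],[0,0,0]],
  [[0,0,0],[0,0,0]],
  [[0,0,0],[0,0,0]],
])

```text
time: 50.15
ee_pos: [0.6703, -0.0187, 0.0343]
orientation: [0.612, 0.611, 0.353, -0.355]
contact_force: [-2.3, -0.6, 1.6]
gripper_width: 0.0609
finger_force: 100.9
```

>>> drive_tool([
  [[-0.03,0,0.015],[0,0,0]],
  [[0,0,0],[0,0,0]],
  [[0,0,0],[0,0,0]],
])

```text
time: 50.52
ee_pos: [0.6703, -0.0186, 0.0342]
orientation: [0.612, 0.612, 0.354, -0.356]
contact_force: [-5.3, -1.5, 6.0]
gripper_width: 0.0611
finger_force: 101.3
```

>>> drive_tool([
  [[0,0,0],[0,0,0]],
  [[0,0,0],[0,0,0]],
  [[0,0,0],[0,0,0]],
  [[0,0,0],[0,0,0]],
  [[0,0,-0.4],[0,0,0]],
  [[0,0,-0.8],[0,0,0]],
  [[0,0,-0.9],[0,0,0]],
  [[0,0,-0.9],[0,0,0]],
  [[0,0,-0.9],[0,0,0]],
  [[0,0,0],[0,0,0]],
], hand=1)

```text
time: 51.78
ee_pos: [0.6707, -0.124, 0.0918]
orientation: [0.614, 0.611, 0.353, -0.353]
contact_force: [0.7, -0.4, -0.0]
gripper_width: 0.085
finger_force: 0.0
```

>>> drive_tool([
  [[0.8,0,-0.46],[0,0,0]],
  [[0.8,0,-0.46],[0,0,0]],
  [[0.8,0,-0.46],[0,0,0]],
  [[0.8,0,-0.46],[0,0,0]],
  [[0.5,0,0.86],[0,0,0]],
  [[0.5,0,0.86],[0,0,0]],
  [[0.5,0,0.86],[0,0,0]],
  [[0.5,0,0.86],[0,0,0]],
  [[0.5,0,0.86],[0,0,0]],
  [[0.5,0,0.86],[0,0,0]],
])

```text
time: 53.02
ee_pos: [0.6709, 0.0598, 0.2042]
orientation: [0.612, 0.612, 0.353, -0.355]
contact_force: [0.3, -0.5, 0.0]
gripper_width: 0.0853
finger_force: 0.0
```

>>> drive_tool([
  [[0,0,0],[0,-1,0]],
  [[0,0,0],[0,-1,0]],
  [[0,0,0],[0,-1,0]],
  [[0,0,0],[0,-1,0]],
  [[0,0,0],[0,-1,0]],
  [[0,0,0],[0,-1,0]],
  [[0,0,0],[0,-1,0]],
])

```text
time: 53.9
ee_pos: [0.6712, 0.059, 0.2053]
orientation: [0.708, 0.707, -0.001, 0.002]
contact_force: [0.3, 0.5, -1.5]
gripper_width: 0.0856
finger_force: 0.0
```

>>> drive_tool([
  [[0,0,0],[0,-1,0]],
  [[0,0,0],[0,-1,0]],
  [[0,0,0],[0,-1,0]],
  [[0,0,0],[0,-1,0]],
  [[0,0,0],[0,-1,0]],
  [[0,0,0],[0,-1,0]],
  [[0,0,0],[0,-1,0]],
  [[0,0,0],[0,0,0]],
  [[0,0,0],[0,0,0]],
])

```text
time: 55.02
ee_pos: [0.6712, 0.0582, 0.204]
orientation: [0.613, 0.612, -0.354, 0.353]
contact_force: [0.3, -1.7, 0.8]
gripper_width: 0.0852
finger_force: 0.0
```

```bash
cat >> meas.py <<'E'
def stand():
    gt=cam("top"); 
    hsv=masks(gt); m=(hsv[...,0]>=4)&(hsv[...,0]<=17)&(hsv[...,1]>150)&(hsv[...,2]>70)
    for mm,st,c in comps(m,20):
        if 235<c[0]<285 and 140<c[1]<190:
            rc=cv2.minAreaRect((onz(gt,corners(mm),.078)[:,:2]*1000).astype(np.float32)); print("stand",c.round(1),st,np.round(rc[0],1),np.round(rc[1],1),round(rc[2],1))
E
python3 - <<'E'
from meas import *
to([.6703,.0602,.0865],-60,0); to([.6703,-.0438,.0265]); stand()
E
```

```text
pos [0.6712 0.0582 0.204 ] shift units [ 3.43 -0.03  1.9 ]
turn units [-0.01  0.   -0.  ]
pos [0.6712 0.0582 0.204 ] shift units [ 3.42 -0.02  5.9 ]
stand [259.8 163.5] [258 155   4  18  56] [667.6 -23.5] [62.  10.9] 1.0
```

Plate B is standing at (0.668, −0.0235). Next I regrasp it.

>>> drive_tool([
  [[0.86,0,0.48],[0,0,0]],
  [[0.86,0,0.48],[0,0,0]],
  [[0.86,0,0.47],[0,0,0]],
  [[0.85,0,0.47],[0,0,0]],
  [[0,-0.02,0.9],[0,0,0]],
  [[0,0,0.9],[0,0,0]],
  [[0,0,0.9],[0,0,0]],
  [[0,0,0.8],[0,0,0]],
  [[0,0,0.5],[0,0,0]],
  [[0,0,0],[0,0,0]],
])

```text
time: 56.32
ee_pos: [0.6689, -0.0451, 0.0244]
orientation: [0.611, 0.612, -0.357, 0.353]
contact_force: [-0.4, 0.1, 0.4]
gripper_width: 0.0851
finger_force: 0.0
```

>>> drive_tool([
  [[0,0,0],[0,0,0]],
  [[0,0,0],[0,0,0]],
  [[0,0,0],[0,0,0]],
  [[0,0,0],[0,0,0]],
  [[0,0,0],[0,0,0]],
  [[0,0,0],[0,0,0]],
], hand=-1, newtons=90)

```text
time: 57.08
ee_pos: [0.6701, -0.0422, 0.0258]
orientation: [0.611, 0.613, -0.355, 0.354]
contact_force: [-0.9, 6.0, 4.6]
gripper_width: 0.0624
finger_force: 98.9
```

>>> drive_tool([
  [[-0.3,0,-0.17],[0,0,0]],
  [[-0.7,0,-0.4],[0,0,0]],
  [[-0.86,0,-0.5],[0,0,0]],
  [[-0.86,0,-0.5],[0,0,0]],
  [[-0.6,0,-0.35],[0,0,0]],
  [[0,0,0],[0,0.9,0]],
  [[0,0,0],[0,0.9,0]],
  [[0,0,0],[0,0.9,0]],
  [[0,0,0],[0,0.9,0]],
  [[0,0,0],[0,0.9,0]],
])

```text
time: 58.32
ee_pos: [0.6695, -0.0439, 0.1415]
orientation: [0.695, 0.695, -0.132, 0.13]
contact_force: [-0.2, 0.4, -6.7]
gripper_width: 0.0621
finger_force: 98.9
```

>>> drive_tool([
  [[0,0,0],[0,0.9,0]],
  [[0,0,0],[0,0.9,0]],
  [[0,0,0],[0,0.69,0]],
  [[0,0,0],[0,0,0.47]],
  [[0,0,0],[0,0,0.47]],
  [[0,0,0],[0,0.9,0]],
  [[0,0,0],[0,0.9,0]],
  [[0,0,0],[0,0.9,0]],
  [[0,0,0],[0,0.8,0]],
  [[0,0,0],[0,0,0]],
])

```text
time: 59.58
ee_pos: [0.668, -0.049, 0.138]
orientation: [0.733, 0.631, 0.192, -0.17]
contact_force: [0.8, -0.3, -6.4]
gripper_width: 0.0623
finger_force: 99.1
```

```bash
python3 - <<'E'
from meas import *
to([*F(FX,[0,.0131,.1])[0]],30,FX[2])
E
```

```text
pos [ 0.668 -0.049  0.138] shift units [ 2.84 -6.62  3.13]
turn units [-0.02  0.04 -0.06]
```

>>> drive_tool([
  [[0.4,-0.94,0.43],[0,0.04,-0.06]],
  [[0.4,-0.94,0.43],[0,0,0]],
  [[0.4,-0.94,0.43],[0,0,0]],
  [[0.4,-0.94,0.43],[0,0,0]],
  [[0.4,-0.94,0.43],[0,0,0]],
  [[0.4,-0.94,0.43],[0,0,0]],
  [[0.4,-0.94,0.43],[0,0,0]],
  [[0,0,0],[0,0,0]],
  [[0,0,0],[0,0,0]],
  [[0,0,0],[0,0,0]],
])

```text
time: 60.82
ee_pos: [0.4911, 0.0997, 0.105]
orientation: [0.726, 0.636, 0.197, -0.171]
contact_force: [0.1, 0.5, -5.5]
gripper_width: 0.0625
finger_force: 100.1
```

```bash
python3 - <<'E'
from meas import *
to([*F(FX,[0.0005,.0142,.033])[0]],30,FX[2]); 
E
```

```text
pos [0.4911 0.0997 0.105 ] shift units [-1.19 -0.06  2.08]
turn units [-0.01 -0.02  0.06]
```

>>> drive_tool([
  [[-0.4,-0.06,0.7],[0,-0.02,0.06]],
  [[-0.4,0,0.7],[0,0,0]],
  [[-0.25,0,0.43],[0,0,0]],
  [[-0.14,0,0.25],[0,0,0]],
  [[0,0,0],[0,0,0]],
  [[0,0,0],[0,0,0]],
])

```text
time: 61.58
ee_pos: [0.489, 0.1008, 0.0333]
orientation: [0.73, 0.633, 0.196, -0.171]
contact_force: [-0.0, -0.3, -5.7]
gripper_width: 0.0623
finger_force: 100.0
```

>>> drive_tool([
  [[-0.07,0,0.11],[0,0,0]],
  [[-0.05,0,0.08],[0,0,0]],
  [[-0.03,0,0.05],[0,0,0]],
  [[0,0,0],[0,0,0]],
  [[0,0,0],[0,0,0]],
])

```text
time: 62.2
ee_pos: [0.4883, 0.1006, 0.0241]
orientation: [0.73, 0.633, 0.195, -0.171]
contact_force: [-0.5, -0.1, -5.2]
gripper_width: 0.0624
finger_force: 100.2
```

```bash
python3 - <<'E'
from meas import *
to([*F(FX,[0.0005,.0142,.0215])[0]],30,FX[2]); print(manip.observe()["contact_force"])
E
```

```text
pos [0.4883 0.1006 0.0241] shift units [-0.04  0.05  0.08]
turn units [-0.02 -0.01 -0.01]
[-0.49845748 -0.09362498 -5.17094166]
```

>>> drive_tool([
  [[-0.02,0.02,0.04],[0,0,0]],
  [[0,0,0],[0,0,0]],
  [[0,0,0],[0,0,0]],
])

```text
time: 62.58
ee_pos: [0.4885, 0.1007, 0.0238]
orientation: [0.729, 0.633, 0.195, -0.172]
contact_force: [-7.6, -4.4, 10.5]
gripper_width: 0.0624
finger_force: 102.3
```

>>> drive_tool([
  [[-0.015,0,0.03],[0,0,0]],
  [[0,0,0],[0,0,0]],
  [[0,0,0],[0,0,0]],
])

```text
time: 62.95
ee_pos: [0.4885, 0.1007, 0.0237]
orientation: [0.729, 0.633, 0.195, -0.172]
contact_force: [-13.2, -7.2, 24.0]
gripper_width: 0.0619
finger_force: 104.0
```

>>> drive_tool([
  [[0,0,0],[0,0,0]],
  [[0,0,0],[0,0,0]],
  [[0,0,0],[0,0,0]],
  [[0,0,0],[0,0,0]],
  [[0,0,-0.4],[0,0,0]],
  [[0,0,-0.9],[0,0,0]],
  [[0,0,-0.9],[0,0,0]],
  [[0,0,-0.9],[0,0,0]],
  [[0,0,-0.9],[0,0,0]],
  [[0,0,-0.9],[0,0,0]],
], hand=1)

```text
time: 64.2
ee_pos: [0.4788, 0.0267, 0.1505]
orientation: [0.73, 0.633, 0.195, -0.171]
contact_force: [0.5, 0.6, 0.9]
gripper_width: 0.0854
finger_force: 0.0
```

>>> drive_tool([
  [[0,0,0],[0,-0.9,0]],
  [[0,0,0],[0,-0.9,0]],
  [[0,0,0],[0,-0.9,0]],
  [[0,0,0],[0,-0.8,0]],
  [[0,0,0],[0,0,0.7]],
  [[0,0,-0.4],[0,0,0]],
])

```text
time: 64.95
ee_pos: [0.4782, 0.0275, 0.1612]
orientation: [0.788, 0.615, -0.002, -0.002]
contact_force: [0.3, -1.0, -0.1]
gripper_width: 0.0852
finger_force: 0.0
```

>>> drive_tool([
  [[-1,0.1,0],[0,0,0]],
  [[-1,0.1,0],[0,0,0]],
  [[-1,0.1,0],[0,0,0]],
  [[-1,0.1,0],[0,0,0]],
  [[-1,0.1,0],[0,0,0]],
  [[-1,0.1,0],[0,0,0]],
  [[-1,0.1,0],[0,0,0]],
  [[-1,0.1,0],[0,0,0]],
  [[-1,0.1,0],[0,0,0]],
  [[-1,0.1,0],[0,0,0]],
])

```text
time: 66.2
ee_pos: [0.4343, -0.2726, 0.1622]
orientation: [0.788, 0.615, -0.001, -0.001]
contact_force: [-0.2, -0.2, 0.3]
gripper_width: 0.0852
finger_force: 0.0
```

```bash
python3 - <<'E'
from meas import *
gt=cam("top")
for m,st,c in plates(gt):
    rc=cv2.minAreaRect((onz(gt,corners(m),.014)[:,:2]*1000).astype(np.float32)); print(c.round(1),st[4],np.round(rc[0],1),np.round(rc[1],1),round(rc[2],1))
hsv=masks(gt)
for m,st,c in comps((hsv[...,0]>105)&(hsv[...,0]<130)&(hsv[...,1]>150)&(hsv[...,2]>60),80): 
    w=fixinv(onz(gt,corners(m),.049),[.4867,.0868,-.1416]); print("blue",st[4],w.min(0),w.max(0),cv2.minAreaRect((w*1000).astype(np.float32)))
to([.4262,-.349-.005,.08],-30,np.radians(-14.1))
E
```

```text
blue 338 [-0.03266046  0.04790709] [0.02917467 0.12374207] ((-1.5972785949707031, 85.82864379882812), (62.04206466674805, 75.4447250366211), 0.40973901748657227)
blue 344 [-0.03243913 -0.03910667] [0.02965896 0.03601509] ((-1.3717899322509766, -1.6288909912109375), (61.788848876953125, 75.3505630493164), 0.42557159066200256)
pos [ 0.4328 -0.2772  0.1622] shift units [-2.53  0.43  2.75]
turn units [-0.02 -3.47 -0.02]
```

>>> drive_tool([
  [[-0.85,0.15,0.3],[0,0,0]],
  [[-0.85,0.15,0.3],[0,0,0]],
  [[-0.83,0.13,0.3],[0,0,0]],
  [[0,0,0],[0,-0.87,0]],
  [[0,0,0],[0,-0.87,0]],
  [[0,0,0],[0,-0.87,0]],
  [[0,0,0],[0,-0.86,0]],
  [[0,0,0],[0,0,0]],
  [[0,0,0],[0,0,0]],
])

```text
time: 67.38
ee_pos: [0.4284, -0.3485, 0.1346]
orientation: [0.762, 0.594, -0.203, 0.156]
contact_force: [0.2, -1.1, -0.1]
gripper_width: 0.0849
finger_force: 0.0
```

```bash
python3 - <<'E'
from meas import *
a=np.radians(-14.1); to([.4262-.005*.24,-.349-.005,.0025],-30,a); print(manip.observe()["qpos"].round(2))
gs=cam("side"); hs=masks(gs)
m=(hs[...,0]>=4)&(hs[...,0]<=17)&(hs[...,1]>130)&(hs[...,2]>90)
for mm,st,c in comps(m,150):
    if 230<c[0]<330 and c[1]>250: print(c,st, onz(gs,[c],.012))
E
```

```text
pos [ 0.4284 -0.3485  0.1346] shift units [ 2.   -0.05  3.93]
turn units [-0.02 -0.03  0.  ]
[ 0.15  0.25  0.16  1.89  0.56  1.05 -0.23]
[276.88235294 304.42232278] [261 289  33  31 663] [[ 0.42904541 -0.35401616  0.012     ]]
```

>>> drive_tool([
  [[0.45,-0.05,0.9],[0,-0.03,0]],
  [[0.45,0,0.9],[0,0,0]],
  [[0.45,0,0.9],[0,0,0]],
  [[0.3,0,0.58],[0,0,0]],
  [[0.2,0,0.4],[0,0,0]],
  [[0.15,0,0.25],[0,0,0]],
  [[0,0,0],[0,0,0]],
  [[0,0,0],[0,0,0]],
])

```text
time: 68.42
ee_pos: [0.4258, -0.354, 0.0024]
orientation: [0.761, 0.594, -0.205, 0.159]
contact_force: [0.4, -0.2, 0.6]
gripper_width: 0.0855
finger_force: 0.0
```

>>> drive_tool([
  [[0,0,0],[0,0,0]],
  [[0,0,0],[0,0,0]],
  [[0,0,0],[0,0,0]],
  [[0,0,0],[0,0,0]],
  [[0,0,0],[0,0,0]],
], hand=-1, newtons=90)

```text
time: 69.05
ee_pos: [0.4261, -0.3535, 0.0031]
orientation: [0.761, 0.594, -0.205, 0.159]
contact_force: [-2.6, 6.4, 11.7]
gripper_width: 0.0612
finger_force: 95.5
```

>>> drive_tool([
  [[-0.3,0,-0.5],[0,0,0]],
  [[-0.45,0,-0.78],[0,0,0]],
  [[-0.5,0,-0.87],[0,0,0]],
  [[-0.5,0,-0.87],[0,0,0]],
  [[0,0,0],[0,0.5,0]],
  [[0,0,0],[0,1,0]],
  [[0,0,0],[0,1,0]],
  [[0,0,0],[0,1,0]],
  [[0,0,0],[0,0,0]],
  [[0,0,0],[0,0,0]],
])

```text
time: 70.3
ee_pos: [0.4253, -0.3531, 0.1061]
orientation: [0.788, 0.615, -0.002, -0.001]
contact_force: [0.7, 1.3, -5.9]
gripper_width: 0.0612
finger_force: 100.4
```

```bash
python3 - <<'E'
from meas import *
to([.6695,-.0182,.11],0,0)
E
```

```text
pos [ 0.4253 -0.3531  0.1061] shift units [12.81  5.18 -0.17]
turn units [-0.03  0.   -1.64]
```

>>> drive_tool([
  [[0,0,0],[-0.03,0,-0.82]],
  [[0,0,0],[0,0,-0.82]],
  [[0.93,0.68,0],[0,0,0]],
  [[0.93,0.68,0],[0,0,0]],
  [[0.93,0.68,0],[0,0,0]],
  [[0.93,0.68,0],[0,0,0]],
  [[0.93,0.68,0],[0,0,0]],
  [[0.93,0.68,0],[0,0,0]],
  [[0.93,0.68,0],[0,0,0]],
  [[0.93,0.68,0],[0,0,0]],
])

```text
time: 71.55
ee_pos: [0.5892, -0.127, 0.1064]
orientation: [0.706, 0.709, -0.0, 0.001]
contact_force: [0.2, -0.6, -5.8]
gripper_width: 0.061
finger_force: 100.4
```

>>> drive_tool([
  [[0.93,0.68,0],[0,0,0]],
  [[0.93,0.68,0],[0,0,0]],
  [[0.93,0.68,0],[0,0,0]],
  [[0.93,0.66,0],[0,0,0]],
  [[0,0,0],[0,0.9,0]],
  [[0,0,0],[0,0.9,0]],
  [[0,0,0],[0,0.9,0]],
  [[0,0,0],[0,0.9,0]],
  [[0,0,0],[0,0.9,0]],
  [[0,0,0],[0,0.9,0]],
])

```text
time: 72.8
ee_pos: [0.6694, -0.0173, 0.1064]
orientation: [0.649, 0.651, 0.279, -0.279]
contact_force: [0.4, 0.2, -6.6]
gripper_width: 0.0606
finger_force: 100.5
```

>>> drive_tool([
  [[0,0,0],[0,0.9,0]],
  [[0,0,0],[0,0.68,0]],
  [[0,0,0],[0,0,0]],
  [[0,0,0],[0,0,0]],
])

```text
time: 73.3
ee_pos: [0.67, -0.0171, 0.1071]
orientation: [0.612, 0.614, 0.353, -0.353]
contact_force: [0.5, 0.8, -4.0]
gripper_width: 0.0609
finger_force: 100.8
```

```bash
python3 - <<'E'
from meas import *
to([.6695,-.0182,.038],60,0)
E
```

```text
pos [ 0.67   -0.0171  0.1071] shift units [-2.01 -0.02  1.13]
turn units [-0.01  0.02  0.02]
```

>>> drive_tool([
  [[-0.6,0,0.33],[0,0.02,0]],
  [[-0.6,0,0.33],[0,0,0]],
  [[-0.45,0,0.25],[0,0,0]],
  [[-0.25,0,0.14],[0,0,0]],
  [[-0.11,0,0.08],[0,0,0]],
  [[0,0,0],[0,0,0]],
  [[0,0,0],[0,0,0]],
])

```text
time: 74.18
ee_pos: [0.6704, -0.0198, 0.0383]
orientation: [0.612, 0.612, 0.355, -0.354]
contact_force: [0.3, -0.3, -5.1]
gripper_width: 0.0608
finger_force: 100.7
```

>>> drive_tool([
  [[-0.04,0,0.02],[0,0,0]],
  [[0,0,0],[0,0,0]],
  [[0,0,0],[0,0,0]],
])

```text
time: 74.55
ee_pos: [0.67, -0.0199, 0.0363]
orientation: [0.612, 0.612, 0.355, -0.354]
contact_force: [0.6, 0.0, -4.9]
gripper_width: 0.0611
finger_force: 100.7
```

>>> drive_tool([
  [[-0.03,0,0.015],[0,0,0]],
  [[0,0,0],[0,0,0]],
  [[0,0,0],[0,0,0]],
])

```text
time: 74.92
ee_pos: [0.67, -0.0199, 0.0352]
orientation: [0.612, 0.612, 0.355, -0.354]
contact_force: [-0.3, -0.0, -5.7]
gripper_width: 0.0609
finger_force: 100.7
```

>>> drive_tool([
  [[-0.03,0,0.015],[0,0,0]],
  [[0,0,0],[0,0,0]],
  [[0,0,0],[0,0,0]],
])

```text
time: 75.3
ee_pos: [0.6699, -0.02, 0.0342]
orientation: [0.612, 0.612, 0.355, -0.354]
contact_force: [-0.4, 0.0, -6.5]
gripper_width: 0.0612
finger_force: 100.8
```

>>> drive_tool([
  [[-0.03,0,0.015],[0,0,0]],
  [[0,0,0],[0,0,0]],
  [[0,0,0],[0,0,0]],
])

```text
time: 75.68
ee_pos: [0.67, -0.0199, 0.034]
orientation: [0.611, 0.612, 0.355, -0.354]
contact_force: [-4.4, -1.5, 2.4]
gripper_width: 0.0611
finger_force: 101.3
```

>>> drive_tool([
  [[-0.03,0,0.015],[0,0,0]],
  [[0,0,0],[0,0,0]],
  [[0,0,0],[0,0,0]],
])

```text
time: 76.05
ee_pos: [0.67, -0.0198, 0.034]
orientation: [0.611, 0.612, 0.356, -0.354]
contact_force: [-5.6, -2.9, 7.5]
gripper_width: 0.0609
finger_force: 101.7
```

>>> drive_tool([
  [[0,0,0],[0,0,0]],
  [[0,0,0],[0,0,0]],
  [[0,0,0],[0,0,0]],
  [[0,0,0],[0,0,0]],
  [[0,0,-0.4],[0,0,0]],
  [[0,0,-0.8],[0,0,0]],
  [[0,0,-0.9],[0,0,0]],
  [[0,0,-0.9],[0,0,0]],
  [[0,0,-0.9],[0,0,0]],
  [[0,0,0],[0,0,0]],
], hand=1)

```text
time: 77.3
ee_pos: [0.6705, -0.1251, 0.0913]
orientation: [0.613, 0.612, 0.355, -0.352]
contact_force: [1.2, 0.1, -0.4]
gripper_width: 0.0855
finger_force: 0.0
```

>>> drive_tool([
  [[0.8,0,-0.46],[0,0,0]],
  [[0.8,0,-0.46],[0,0,0]],
  [[0.8,0,-0.46],[0,0,0]],
  [[0.8,0,-0.46],[0,0,0]],
  [[0.5,0,0.86],[0,0,0]],
  [[0.5,0,0.86],[0,0,0]],
  [[0.5,0,0.86],[0,0,0]],
  [[0.5,0,0.86],[0,0,0]],
  [[0.5,0,0.86],[0,0,0]],
  [[0.5,0,0.86],[0,0,0]],
])

```text
time: 78.55
ee_pos: [0.6698, 0.0585, 0.2037]
orientation: [0.612, 0.612, 0.355, -0.354]
contact_force: [0.8, -0.1, -0.8]
gripper_width: 0.0852
finger_force: 0.0
```

>>> drive_tool([
  [[0,0,0],[0,-1,0]],
  [[0,0,0],[0,-1,0]],
  [[0,0,0],[0,-1,0]],
  [[0,0,0],[0,-1,0]],
  [[0,0,0],[0,-1,0]],
  [[0,0,0],[0,-1,0]],
  [[0,0,0],[0,-1,0]],
])

```text
time: 79.42
ee_pos: [0.6701, 0.0578, 0.2049]
orientation: [0.708, 0.707, 0.0, 0.003]
contact_force: [0.2, -0.4, -1.6]
gripper_width: 0.0855
finger_force: 0.0
```

>>> drive_tool([
  [[0,0,0],[0,-1,0]],
  [[0,0,0],[0,-1,0]],
  [[0,0,0],[0,-1,0]],
  [[0,0,0],[0,-1,0]],
  [[0,0,0],[0,-1,0]],
  [[0,0,0],[0,-1,0]],
  [[0,0,0],[0,-1,0]],
  [[0,0,0],[0,0,0]],
  [[0,0,0],[0,0,0]],
])

```text
time: 80.55
ee_pos: [0.6702, 0.057, 0.2036]
orientation: [0.614, 0.611, -0.352, 0.354]
contact_force: [0.4, 0.0, 0.1]
gripper_width: 0.0854
finger_force: 0.0
```

```bash
python3 - <<'E'
from meas import *
to([.670,.0585,.0865],-60,0); to([.670,-.0455,.0265]); stand()
E
```

```text
pos [0.6702 0.057  0.2036] shift units [ 3.4  -0.02  1.91]
turn units [ 0.   -0.   -0.03]
pos [0.6702 0.057  0.2036] shift units [ 3.4  -0.02  5.91]
stand [260.1 164.2] [259 155   3  18  49] [667.6 -25.3] [62.   7.2] 1.0
```

>>> drive_tool([
  [[0.85,0,0.48],[0,0,0]],
  [[0.85,0,0.48],[0,0,0]],
  [[0.85,0,0.48],[0,0,0]],
  [[0.85,0,0.47],[0,0,0]],
  [[0,-0.02,0.9],[0,0,0]],
  [[0,0,0.9],[0,0,0]],
  [[0,0,0.9],[0,0,0]],
  [[0,0,0.8],[0,0,0]],
  [[0,0,0.5],[0,0,0]],
  [[0,0,0],[0,0,0]],
])

```text
time: 81.85
ee_pos: [0.6688, -0.0469, 0.0246]
orientation: [0.612, 0.611, -0.355, 0.354]
contact_force: [0.3, 0.4, -0.1]
gripper_width: 0.0851
finger_force: 0.0
```

>>> drive_tool([
  [[0,0,0],[0,0,0]],
  [[0,0,0],[0,0,0]],
  [[0,0,0],[0,0,0]],
  [[0,0,0],[0,0,0]],
  [[0,0,0],[0,0,0]],
  [[0,0,0],[0,0,0]],
], hand=-1, newtons=90)

```text
time: 82.6
ee_pos: [0.6701, -0.044, 0.0259]
orientation: [0.612, 0.612, -0.353, 0.355]
contact_force: [0.7, 5.5, 3.6]
gripper_width: 0.0626
finger_force: 98.7
```

>>> drive_tool([
  [[-0.3,0,-0.17],[0,0,0]],
  [[-0.7,0,-0.4],[0,0,0]],
  [[-0.86,0,-0.5],[0,0,0]],
  [[-0.86,0,-0.5],[0,0,0]],
  [[-0.6,0,-0.35],[0,0,0]],
  [[0,0,0],[0,0.9,0]],
  [[0,0,0],[0,0.9,0]],
  [[0,0,0],[0,0.9,0]],
  [[0,0,0],[0,0.9,0]],
  [[0,0,0],[0,0.9,0]],
])

```text
time: 83.85
ee_pos: [0.6687, -0.0458, 0.1416]
orientation: [0.695, 0.695, -0.13, 0.131]
contact_force: [0.1, -1.5, -7.0]
gripper_width: 0.0626
finger_force: 99.0
```

>>> drive_tool([
  [[0,0,0],[0,0.9,0]],
  [[0,0,0],[0,0.9,0]],
  [[0,0,0],[0,0.69,0]],
  [[0,0,0],[0,0,0.47]],
  [[0,0,0],[0,0,0.47]],
  [[0,0,0],[0,0.9,0]],
  [[0,0,0],[0,0.9,0]],
  [[0,0,0],[0,0.9,0]],
  [[0,0,0],[0,0.8,0]],
  [[0,0,0],[0,0,0]],
])

```text
time: 85.1
ee_pos: [0.6673, -0.051, 0.138]
orientation: [0.732, 0.631, 0.194, -0.169]
contact_force: [-0.1, -0.9, -6.5]
gripper_width: 0.0625
finger_force: 99.2
```

```bash
python3 - <<'E'
from meas import *
to([*F(FX,[0,-.0744,.1])[0]],30,FX[2])
E
```

```text
pos [ 0.6673 -0.051   0.138 ] shift units [ 0.38 -6.59  1.7 ]
turn units [ 0.    0.03 -0.04]
```

>>> drive_tool([
  [[0.05,-0.94,0.24],[0,0.03,-0.04]],
  [[0.05,-0.94,0.24],[0,0,0]],
  [[0.05,-0.94,0.24],[0,0,0]],
  [[0.05,-0.94,0.24],[0,0,0]],
  [[0.05,-0.94,0.24],[0,0,0]],
  [[0.05,-0.94,0.24],[0,0,0]],
  [[0.05,-0.94,0.24],[0,0,0]],
  [[0,0,0],[0,0,0]],
  [[0,0,0],[0,0,0]],
  [[0,0,0],[0,0,0]],
])

```text
time: 86.35
ee_pos: [0.4794, 0.0158, 0.102]
orientation: [0.727, 0.636, 0.198, -0.169]
contact_force: [0.1, -0.3, -5.5]
gripper_width: 0.0623
finger_force: 100.2
```

```bash
python3 - <<'E'
from meas import *
to([*F(FX,[0.0005,-.0738,.033])[0]],30,FX[2])
E
```

```text
pos [0.4794 0.0158 0.102 ] shift units [-1.24 -0.07  1.94]
turn units [ 0.01 -0.02  0.06]
```

>>> drive_tool([
  [[-0.42,-0.07,0.65],[0,-0.02,0.06]],
  [[-0.42,0,0.65],[0,0,0]],
  [[-0.25,0,0.4],[0,0,0]],
  [[-0.15,0,0.24],[0,0,0]],
  [[0,0,0],[0,0,0]],
  [[0,0,0],[0,0,0]],
])

```text
time: 87.1
ee_pos: [0.4767, 0.0131, 0.0331]
orientation: [0.73, 0.632, 0.197, -0.169]
contact_force: [-0.2, -0.4, -5.7]
gripper_width: 0.0627
finger_force: 100.0
```

>>> drive_tool([
  [[-0.07,0,0.11],[0,0,0]],
  [[-0.05,0,0.08],[0,0,0]],
  [[-0.03,0.02,0.05],[0,0,0]],
  [[0,0,0],[0,0,0]],
  [[0,0,0],[0,0,0]],
])

```text
time: 87.72
ee_pos: [0.4767, 0.0128, 0.024]
orientation: [0.73, 0.632, 0.196, -0.17]
contact_force: [0.3, 0.5, -6.3]
gripper_width: 0.0629
finger_force: 100.1
```

>>> drive_tool([
  [[-0.02,0,0.04],[0,0,0]],
  [[0,0,0],[0,0,0]],
  [[0,0,0],[0,0,0]],
])

```text
time: 88.1
ee_pos: [0.4769, 0.0128, 0.0234]
orientation: [0.73, 0.632, 0.197, -0.17]
contact_force: [-4.1, -1.3, 5.8]
gripper_width: 0.0625
finger_force: 101.4
```

```bash
python3 - <<'E'
from meas import *
to([*F(FX,[0.0005,-.0738,.0235])[0]],30,FX[2])
E
```

```text
pos [0.4769 0.0128 0.0234] shift units [0.02 0.01 0.01]
turn units [ 0.01 -0.01 -0.01]
```

>>> drive_tool([
  [[0,0,0],[0,0,0]],
  [[0,0,0],[0,0,0]],
  [[0,0,0],[0,0,0]],
  [[0,0,0],[0,0,0]],
  [[0,0,-0.4],[0,0,0]],
  [[0,0,-0.9],[0,0,0]],
  [[0,0,-0.9],[0,0,0]],
  [[0,0,-0.9],[0,0,0]],
  [[0,0,-0.9],[0,0,0]],
  [[0,0,-0.9],[0,0,0]],
], hand=1)

```text
time: 89.35
ee_pos: [0.4659, -0.061, 0.1514]
orientation: [0.73, 0.632, 0.196, -0.169]
contact_force: [0.3, -0.0, -0.2]
gripper_width: 0.0852
finger_force: 0.0
```

>>> drive_tool([
  [[0,0,0],[0,-0.87,0]],
  [[0,0,0],[0,-0.87,0]],
  [[0,0,0],[0,-0.87,0]],
  [[0,0,0],[0,-0.88,0]],
  [[0,0,-0.8],[0,0,0]],
  [[0,0,-0.8],[0,0,0]],
])

```text
time: 90.1
ee_pos: [0.4658, -0.0598, 0.1991]
orientation: [0.756, 0.655, 0.0, -0.0]
contact_force: [1.1, 0.6, 0.2]
gripper_width: 0.0853
finger_force: 0.0
```

>>> drive_tool([
  [[0.94,0.36,0],[0,0,0]],
  [[0.94,0.36,0],[0,0,0]],
  [[0.94,0.36,0],[0,0,0]],
  [[0.94,0.36,0],[0,0,0]],
  [[0.94,0.36,0],[0,0,0]],
  [[0.94,0.36,0],[0,0,0]],
  [[0.94,0.36,0],[0,0,0]],
  [[0.94,0.36,0],[0,0,0]],
  [[0.94,0.36,0],[0,0,0]],
  [[0.94,0.36,0],[0,0,0]],
])

```text
time: 91.35
ee_pos: [0.614, 0.2034, 0.199]
orientation: [0.757, 0.654, 0.001, -0.0]
contact_force: [0.1, 0.1, -0.9]
gripper_width: 0.0858
finger_force: 0.0
```

>>> drive_tool([
  [[0.94,0.36,0],[0,0,0]],
  [[0.91,0.36,0],[0,0,0]],
  [[0,0,0],[0,0,0]],
  [[0,0,0],[0,0,0]],
])

```text
time: 91.85
ee_pos: [0.6428, 0.2542, 0.1986]
orientation: [0.756, 0.654, 0.0, -0.0]
contact_force: [-0.7, -0.5, -1.0]
gripper_width: 0.0853
finger_force: 0.0
```

```bash
python3 - <<'E'
from meas import *
gt=cam("top"); hsv=masks(gt)
for m,st,c in comps((hsv[...,0]>105)&(hsv[...,0]<130)&(hsv[...,1]>150)&(hsv[...,2]>60),80): 
    w=fixinv(onz(gt,corners(m),.049),[.4867,.0868,-.1416]); print("blue",st[4],cv2.minAreaRect((w*1000).astype(np.float32)))
gs=cam("side"); cv2.imwrite("pics/keep2.png",gs["pixels"])
hs=masks(gs)
for m,st,c in comps((hs[...,0]>105)&(hs[...,0]<130)&(hs[...,1]>150)&(hs[...,2]>60),40):
    w=fixinv(onz(gs,corners(m),.049),[.4894,.0858,-.1402]); print("blueS",st[4],cv2.minAreaRect((w*1000).astype(np.float32)))
to([.6425,.2552,.0735],0,FX[2])
E
```

```text
blue 197 ((1.4118804931640625, -1.5286407470703125), (70.9927749633789, 59.214820861816406), 85.31444549560547)
blue 340 ((-0.33321380615234375, -89.49809265136719), (74.50299835205078, 61.707061767578125), 89.74726867675781)
blueS 78 ((-14.36437702178955, 87.70040893554688), (29.333295822143555, 67.29336547851562), 0.11123377829790115)
blueS 143 ((14.777995109558105, -87.69859313964844), (70.15987396240234, 27.798131942749023), 89.65702819824219)
blueS 114 ((-16.738048553466797, -93.71879577636719), (27.565885543823242, 58.859378814697266), 1.0125569105148315)
pos [0.6429 0.2537 0.1989] shift units [ 0.04 -0.02  4.18]
turn units [ 0.   -0.01 -0.03]
```

All plates are in their nests, blue up. Next I grip the knob and close the strap.

>>> drive_tool([
  [[0.04,0,0.9],[0,0,0]],
  [[0,0,0.9],[0,0,0]],
  [[0,0,0.9],[0,0,0]],
  [[0,0,0.9],[0,0,0]],
  [[0,0,0.57],[0,0,0]],
  [[0,0,0],[0,0,0]],
  [[0,0,0],[0,0,0]],
])

```text
time: 92.82
ee_pos: [0.6436, 0.2568, 0.0747]
orientation: [0.756, 0.654, 0.002, -0.0]
contact_force: [-0.4, 0.1, 0.5]
gripper_width: 0.0856
finger_force: 0.0
```

>>> drive_tool([
  [[0,0,0],[0,0,0]],
  [[0,0,0],[0,0,0]],
  [[0,0,0],[0,0,0]],
  [[0,0,0],[0,0,0]],
  [[0,0,0],[0,0,0]],
  [[0,0,0],[0,0,0]],
], hand=-1, newtons=20)

```text
time: 93.58
ee_pos: [0.6432, 0.2567, 0.0736]
orientation: [0.756, 0.654, 0.001, -0.0]
contact_force: [0.7, -0.0, 2.0]
gripper_width: 0.0215
finger_force: 21.1
```

>>> drive_tool([
  [[-0.64,-0.09,0],[0,0,0]],
  [[-0.62,-0.19,0],[0,0,0]],
  [[-0.585,-0.28,0],[0,0,0]],
  [[-0.54,-0.36,0],[0,0,0]],
  [[-0.48,-0.44,0],[0,0,0]],
  [[0,0,0],[0,0,0]],
])

```text
time: 94.32
ee_pos: [0.5902, 0.1752, 0.0736]
orientation: [0.757, 0.654, 0.0, 0.0]
contact_force: [1.0, -5.2, 2.1]
gripper_width: 0.0213
finger_force: 23.3
```

>>> drive_tool([
  [[-0.405,-0.51,0],[0,0,0]],
  [[-0.325,-0.56,0],[0,0,0]],
  [[-0.24,-0.6,0],[0,0,0]],
  [[-0.145,-0.6,0],[0,0,0]],
  [[-0.05,-0.45,0],[0,0,0]],
  [[0,0,0],[0,0,0]],
])

```text
time: 95.08
ee_pos: [0.5041, 0.1521, 0.0734]
orientation: [0.757, 0.654, -0.001, 0.001]
contact_force: [-2.0, -8.1, 6.1]
gripper_width: 0.0209
finger_force: 24.4
```

```bash
python3 - <<'E'
from meas import *
to([.4979,.1535,.0735],0,FX[2])
E
```

```text
pos [0.5041 0.1521 0.0734] shift units [ 0.02 -0.21 -0.  ]
turn units [-0.    0.01 -0.03]
```

>>> drive_tool([
  [[0,-0.12,0],[0,0,0]],
  [[0,-0.12,0],[0,0,0]],
  [[0,0,0],[0,0,0]],
  [[0,0,0],[0,0,0]],
])

```text
time: 95.58
ee_pos: [0.498, 0.1533, 0.0734]
orientation: [0.757, 0.654, -0.0, 0.001]
contact_force: [-1.6, -9.0, 4.9]
gripper_width: 0.0214
finger_force: 24.4
```

>>> drive_tool([
  [[0,-0.06,0],[0,0,0]],
  [[0,-0.04,0],[0,0,0]],
  [[0,0,0],[0,0,0]],
])

```text
time: 95.95
ee_pos: [0.4978, 0.1534, 0.0735]
orientation: [0.757, 0.653, 0.002, 0.002]
contact_force: [12.4, -8.1, -3.8]
gripper_width: 0.0213
finger_force: 23.6
```

>>> drive_tool([
  [[0,0,0],[0,0,0]],
  [[0,0,0],[0,0,0]],
  [[0,0,0],[0,0,0]],
  [[0,0,0],[0,0,0]],
  [[0,0,-0.5],[0,0,0]],
  [[0,0,-0.9],[0,0,0]],
  [[0,0,-0.9],[0,0,0]],
  [[0,0,-0.7],[0,0,0]],
  [[0,0,0],[0,0,0]],
], hand=1)

```text
time: 97.08
ee_pos: [0.4956, 0.1565, 0.1658]
orientation: [0.756, 0.655, 0.003, 0.001]
contact_force: [0.8, -0.1, -0.1]
gripper_width: 0.0851
finger_force: 0.0
```

>>> drive_tool([
  [[-1,0,0],[0,0,0]],
  [[-1,0,0],[0,0,0]],
  [[-1,0,0],[0,0,0]],
  [[-1,0,0],[0,0,0]],
  [[-1,0,0],[0,0,0]],
  [[-1,0,0],[0,0,0]],
  [[-1,0,0],[0,0,0]],
  [[-1,0,0],[0,0,0]],
  [[-1,0,0],[0,0,0]],
  [[-0.4,0,0],[0,0,0]],
])

```text
time: 98.32
ee_pos: [0.4532, -0.1248, 0.1622]
orientation: [0.757, 0.654, 0.0, -0.001]
contact_force: [-0.2, 0.5, -0.7]
gripper_width: 0.0852
finger_force: 0.0
```

```bash
python3 - <<'E'
from meas import *
to([.4561,-.1264,.0705],0,-.141)
gt=cam("top"); cv2.imwrite("pics/keep3.png",gt["pixels"])
hsv=masks(gt); red=((hsv[...,0]>170)|(hsv[...,0]<5))&(hsv[...,1]>180)&(hsv[...,2]>80)
for m,st,c in comps(red,60):
    w=fixinv(onz(gt,np.argwhere(m)[:,::-1].astype(float),.061),[.4867,.0868,-.1416]); print(st[4],w.min(0).round(4),w.max(0).round(4),np.polyfit(w[:,1],w[:,0],1))
E
```

```text
pos [ 0.4532 -0.1248  0.1622] shift units [-0.04  0.11  3.06]
turn units [-0.01 -0.01 -0.03]
233 [-0.0146  0.0718] [0.0147 0.2114] [-0.01213123  0.00144389]
456 [-0.0154 -0.1665] [0.0179 0.0647] [-2.71842995e-03  1.95536230e-05]
```

>>> drive_tool([
  [[-0.04,0.11,0.9],[0,0,0]],
  [[0,0,0.9],[0,0,0]],
  [[0,0,0.8],[0,0,0]],
  [[0,0,0.46],[0,0,0]],
  [[0,0,0],[0,0,0]],
  [[0,0,0],[0,0,0]],
])

```text
time: 99.12
ee_pos: [0.4578, -0.1246, 0.0717]
orientation: [0.756, 0.655, 0.001, -0.0]
contact_force: [-0.0, -0.3, -0.5]
gripper_width: 0.0854
finger_force: 0.0
```

>>> drive_tool([
  [[0,0,0],[0,0,0]],
  [[0,0,0],[0,0,0]],
  [[0,0,0],[0,0,0]],
  [[0,0,0],[0,0,0]],
  [[0,0,0],[0,0,0]],
  [[0,0,0],[0,0,0]],
], hand=-1, newtons=50)

```text
time: 99.88
ee_pos: [0.4573, -0.1249, 0.0712]
orientation: [0.756, 0.654, 0.001, -0.0]
contact_force: [-0.8, -0.5, 5.5]
gripper_width: 0.0263
finger_force: 49.2
```

>>> drive_tool([
  [[0,0,-0.5],[0,0,0]],
  [[0,0,-0.5],[0,0,0]],
  [[0,0,-0.5],[0,0,0]],
  [[0,0,-0.5],[0,0,0]],
  [[0,0,0],[0,0,0]],
  [[0.5,0,0],[0,0,0]],
  [[0.5,0,0],[0,0,0]],
  [[0.5,0,0],[0,0,0]],
  [[0,0,0],[0,0,0]],
  [[0,0,0],[0,0,0]],
])

```text
time: 101.12
ee_pos: [0.4634, -0.0805, 0.1308]
orientation: [0.756, 0.655, 0.0, -0.001]
contact_force: [0.8, -0.2, -0.7]
gripper_width: 0.0266
finger_force: 49.3
```

```bash
python3 - <<'E'
from meas import *
to([.4631,-.0812,.0705],0,-.141); gs=cam("side")
s=gs["pixels"][120:260,190:340]; cv2.imwrite("pics/s11.png",cv2.resize(s,(640,597),interpolation=cv2.INTER_CUBIC))
E
```

```text
pos [ 0.4634 -0.0805  0.1308] shift units [-0.03 -0.01  2.01]
turn units [-0.   -0.01 -0.02]
```

View pics/s11.png

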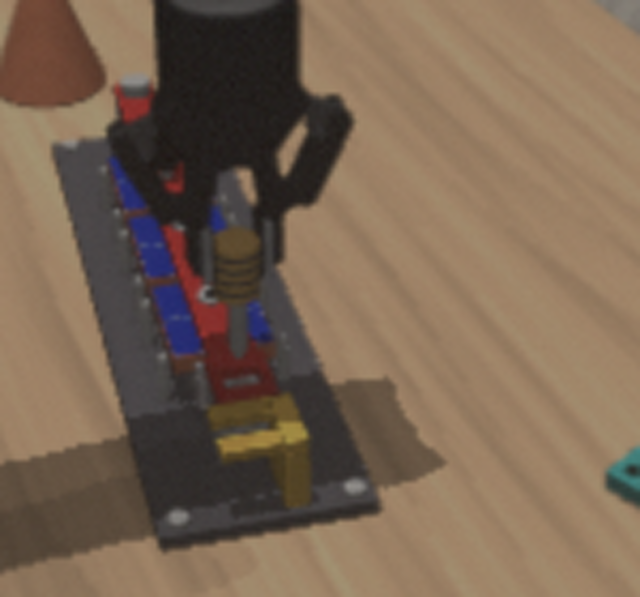

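The view shows three blue plates under the closed strap, and the pin hanging over the strap hole at about (238,350), hole at (240,380). I lower it now.

>>> drive_tool([
  [[0.02,0,0.3],[0,0,0]],
  [[0,0,0.3],[0,0,0]],
  [[0,0,0.15],[0,0,0]],
  [[0,0,0],[0,0,0]],
])

```text
time: 101.68
ee_pos: [0.4633, -0.0797, 0.1078]
orientation: [0.756, 0.654, 0.0, -0.001]
contact_force: [-0.1, 0.3, -0.5]
gripper_width: 0.0267
finger_force: 49.3
```

>>> drive_tool([
  [[0,0,0.15],[0,0,0]],
  [[0,0,0.15],[0,0,0]],
  [[0,0,0],[0,0,0]],
])

```text
time: 102.05
ee_pos: [0.4633, -0.0796, 0.099]
orientation: [0.756, 0.654, 0.0, -0.001]
contact_force: [-0.2, 0.2, -1.7]
gripper_width: 0.0263
finger_force: 49.3
```

>>> drive_tool([
  [[0,0,0.25],[0,0,0]],
  [[0,0,0.25],[0,0,0]],
  [[0,0,0.2],[0,0,0]],
  [[0,0,0],[0,0,0]],
])

```text
time: 102.55
ee_pos: [0.4631, -0.0796, 0.0777]
orientation: [0.756, 0.654, 0.0, -0.001]
contact_force: [0.7, -0.5, -1.0]
gripper_width: 0.0263
finger_force: 49.3
```

>>> drive_tool([
  [[0,0,0.15],[0,0,0]],
  [[0,0,0.06],[0,0,0]],
  [[0,0,0],[0,0,0]],
  [[0,0,0],[0,0,0]],
])

```text
time: 103.05
ee_pos: [0.4637, -0.0797, 0.0722]
orientation: [0.756, 0.654, 0.001, -0.0]
contact_force: [-0.3, 1.4, -0.8]
gripper_width: 0.0267
finger_force: 49.3
```

>>> drive_tool([
  [[0,0,0.04],[0,0,0]],
  [[0,0,0],[0,0,0]],
  [[0,0,0],[0,0,0]],
])

```text
time: 103.42
ee_pos: [0.464, -0.0797, 0.0712]
orientation: [0.756, 0.654, 0.001, -0.0]
contact_force: [1.0, -0.1, 1.9]
gripper_width: 0.0265
finger_force: 49.6
```

>>> drive_tool([
  [[0,0,0],[0,0,0]],
  [[0,0,0],[0,0,0]],
  [[0,0,0],[0,0,0]],
  [[0,0,0],[0,0,0]],
  [[0,0,-0.5],[0,0,0]],
  [[0,0,-0.9],[0,0,0]],
  [[0,0,-0.9],[0,0,0]],
  [[0,0,-0.9],[0,0,0]],
  [[0,0,-0.9],[0,0,0]],
], hand=1)

```text
time: 104.55
ee_pos: [0.4637, -0.0797, 0.196]
orientation: [0.756, 0.655, 0.001, -0.0]
contact_force: [-0.4, -1.6, 0.2]
gripper_width: 0.0853
finger_force: 0.0
```

>>> drive_tool([
  [[-1,0,-0.5],[0,0,0]],
  [[-1,0,0],[0,0,0]],
  [[-1,0,0],[0,0,0]],
  [[-1,0,0],[0,0,0]],
  [[-1,0,0],[0,0,0]],
  [[-1,0,0],[0,0,0]],
  [[0,0,0],[0,0,0]],
  [[0,0,0],[0,0,0]],
])

```text
time: 105.55
ee_pos: [0.4381, -0.2573, 0.2093]
orientation: [0.756, 0.655, 0.001, -0.0]
contact_force: [0.7, -0.0, 0.4]
gripper_width: 0.0854
finger_force: 0.0
```

```bash
python3 - <<'E'
from meas import *
gt,gs=cam("top"),cam("side"); P=[.4867,.0868,-.1416]
hsv=masks(gt)
y=(hsv[...,0]>=20)&(hsv[...,0]<=36)&(hsv[...,1]>110)&(hsv[...,2]>60)
for m,st,c in comps(y,20):
    if 262<c[0]<300 and 205<c[1]<235: print("yel",st,c,fixinv(onz(gt,[c],.097),P))
for m,st,c in comps((hsv[...,0]>105)&(hsv[...,0]<130)&(hsv[...,1]>150)&(hsv[...,2]>60),40): print("blue",st[4],fixinv(onz(gt,[c],.049),P))
# side: compare the pin head with the first picture
s0=cv2.imread("pics/side0.png"); d=cv2.absdiff(s0,gs["pixels"]).max(2)[188:215,235:262]; print("head diff mean",d.mean(),d.max())
print([ (c.round(1),st[4]) for m,st,c in comps((hsv[...,0]<=10)&(hsv[...,1]>165)&(hsv[...,2]>40)&(hsv[...,2]<110),100)])
t0=cv2.imread("pics/top0.png"); print("cone diff",cv2.absdiff(t0,gt["pixels"])[150:225,118:160].max(2).mean(), cv2.absdiff(s0,gs["pixels"])[95:145,185:262].max(2).mean())
E
```

```text
yel [280 213  26  19 193] [290.95854922 221.69948187] [[ 0.00475504 -0.22653837]]
yel [272 218   8   7  47] [275.57446809 220.82978723] [[-0.00091803 -0.17235217]]
blue 73 [[0.02270425 0.08757774]]
blue 75 [[ 0.02309299 -0.00095061]]
blue 76 [[ 0.02313927 -0.08987986]]
blue 94 [[-0.02389091  0.08558817]]
blue 93 [[-0.02409397 -0.00176326]]
blue 91 [[-0.02355213 -0.08936008]]
head diff mean 17.429355281207133 95
[(array([144.5, 169.2]), np.int32(452)), (array([134.3, 212.2]), np.int32(461))]
cone diff 1.8492063492063493 26.073506493506493
```

```bash
python3 -c "
from bench import manip
print(manip.close_job())"
```

```text
the job is handed in; nothing more can be done
None
```

The job is handed in: all three plates lie blue side up in their nests, the strap is closed over them, the pin is home in its bore, and the cones were not moved.

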